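# Hang a wash basket to drain

## Task

The small wire wash basket of vials is standing on the bench, fresh from the ultrasonic bath, with its bail folded down. Swing the bail upright while the basket stays standing where it is, then lift the basket by the bail, carry it without tipping it over and hang it on the hook of the drain stand, with the middle of the bail's bar drawn right into the bend against the hook's upturned end, and leave it hanging there level and still. The hook's clamp is only finger-tight, so lower the bail onto it gently and let go only once the hook carries the weight, never bearing down hard on it or dropping the basket onto it, and leave the other things on the bench alone.

Things in the scene. Friction and masses are not known exactly. Their poses are not given: they have to be found in the camera images.
- basket: Stainless wire basket, 140 mm (its x) by 150 mm (its y), rim 61 mm high, loose, 0.27 to 0.49 kg with bail and the twelve capped vials fixed in it (none above the rim). Stands on the bench; centre of mass about 27 mm above the underside. Origin: centre of the underside; z up. The bail is folded to its -x side, the side towards the robot; 10 mm lie between the folded bar and the -x wall.
- bail (a joint): Angle of the bail on the basket, rad: 0 folded level to the basket's -x side, 1.57 upright, 3.14 folded to +x. Starts at 0 to 0.2. The pivot line runs along the basket's y, 64 mm above the underside, over its middle. The pivots are a little stiff (0.04 N m): the bail stays where it is left. Upright, 86 mm are free between the bar and the rim below it.
- bail_bar (a point): Middle of the bail's bar: a straight steel tube 10 mm in diameter, 136 mm long, carried by 5 mm wire arms at its ends, 87.5 mm from the pivot line. This point's y axis runs along the bar; folded, its axes are the basket's, and they turn with the bail. Folded, the bar stands out 64 mm or a little more above the bench, too near the wall to straddle: a fingertip goes under it from outside.
- stand: Drain stand, fixed: base plate 250 by 160 by 10 mm, steel drip tray (160 by 190 mm, top 26 mm above the bench), upright 12 mm rod 350 mm high. Origin: foot of the rod's axis, bench level. A boss head on the rod, clamped finger-tight (it slips at some 13 N), carries the hook: an 8 mm steel rod that runs in the stand's -x direction (to the robot, over the tray), sloping 5 degrees down to a bend.
- below_bend (a point): Point at bench level straight below the centre of a 10 mm bar lying home in the hook's bend; axes as the stand's (x = -158 mm of the stand). The bend is 5 mm further along -x; the hook's end rises from it leaning forward, its top 22 mm beyond this point, 24 mm above the bend's axis. The hook's height is NOT measured: a bar at home has its centre 194 to 230 mm above the bench; feel for it.
- beaker: Bystander: glass beaker, 60 mm wide, 75 mm high, loose. Origin: centre of its underside.
- tube_rack: Bystander: white rack of capped tubes, 70 by 170 mm, 95 mm high, loose. Origin: centre of its underside.
- marker: Bystander: marker pen lying on the bench, 120 mm long along its x, 11 mm thick. Origin: its middle, underside.
- wash_bottle: Bystander: white wash bottle, 68 mm wide, 205 mm high, loose. Origin: centre of its underside.
- reagent: Bystander: reagent bottle, 70 mm wide, 150 mm high, loose. Origin: centre of its underside.
- tip_box: Bystander: box of pipette tips, 82 by 120 mm, 81 mm high, loose. Origin: centre of its underside.
- canister: Bystander: open round metal canister without a bail, 58 mm wide, 85 mm high, loose. Origin: centre of its underside.
- dish: Bystander: covered Petri dish, 94 mm wide, 15 mm high, loose. Origin: centre of its underside.

How it is judged:
On the way, in this order (a step that is already met when the one before it is completed fails the run):
1. the bail stands upright (within about 15 degrees) on the basket, which still stands on the bench where it was (value of joint bail between 1.3 and 1.85 rad and distance of basket from where it was at the start of the episode below 0.03 m and height (world z) of basket below 0.008 m and angle between basket's own z axis and vertical below 0.1 rad), for 0.2 s.
2. the basket is lifted clear of the bench (height (world z) of basket above 0.03 m), for 0.2 s.
3. the hook bears the basket while it is still held by the bail (set down on the hook, not dropped) (contact force between basket and stand above 1 N and contact force between the fingers and basket above 1 N and height (world z) of bail_bar above 0.185 m), for 0.2 s.
At the end, for the whole second after the job is handed in: The basket hangs from the hook, which carries it (over 1.5 N): the middle of the bar lies in the bend (within 8 mm along the hook, 15 mm across, over 185 mm above the bench), its underside over 30 mm above the bench, level within 0.3 rad and still (under 40 mm/s) (x of bail_bar in the frame of stand between -0.166 and -0.15 m and y of bail_bar in the frame of stand between -0.015 and 0.015 m and height (world z) of bail_bar above 0.185 m and height (world z) of basket above 0.03 m and contact force between basket and stand above 1.5 N and angle between basket's own z axis and vertical below 0.3 rad and linear speed of basket below 0.04 m/s); the robot touches nothing.
It fails at once if the basket bears down on the stand, or drops onto it, with more than 12 N (contact force between basket and stand above 12 N).
It fails at once if the basket is pushed more than 30 mm along the bench (distance of basket from where it was at the start of the episode above 0.03 m and height (world z) of basket below 0.004 m).
It fails at once if the basket is tipped by more than 0.6 rad (angle between basket's own z axis and vertical above 0.6 rad).
It fails at once if a bystander is moved by more than 20 mm (distance of any of beaker, tube_rack, marker, wash_bottle, reagent, tip_box, canister, dish from where it was at the start of the episode above 0.02 m).
It also fails if it takes over 72 s, if anything falls off the work surface, if the arm or the gripper's body presses on something with over 40 N, if the wrist force passes 120 N, or if a joint passes its speed limit or range.

## Robot

A 6-joint arm with a two-finger parallel gripper is mounted at the origin on the work surface. World frame = base frame: x ahead of the robot, y to its left, z up, the work surface at z = 0. Lengths are in m, angles in rad, forces in N, time in s.
With the tool pointing down it reaches from about 0.25 to 0.775 m from the base axis. Payload 8.9 kg.
Tool frame: the origin (TCP) lies at the very end of the fingers, on their centre line; the grasp point (between the pads) lies 19 mm behind it; z points along the fingers, y is the direction in which the jaws open and shut (so a half turn about z gives the same grasp; the last joint's range is limited). The gripper opens to 85 mm and grips with 20 to 120 N. Pads are 22 mm wide; open, the fingers measure 114 mm over their backs; the gripper's body (76 mm by 85 mm) begins 54 mm behind the grasp point. The pads swing forward as they close: fully open they stand 13 mm farther back than shut.
Start: joints at [-1.362, 0.291, -0.153, 1.127, 0, 1.431], TCP at [0.179, -0.494, 0.194] pointing down, gripper open.
Joint ranges: [-2.52, 2.52], [-0.91, 1.74], [-1.3, 1.37], [-1.96, 2.02], [-1.52, 1.47], [-3.14, 3.14]. Speed limits (rad/s): [2.22, 2.22, 2.79, 3.14, 3.14, 3.14].

## Interface

Orientations are given as a 3x3 rotation matrix whose columns are the frame's x, y, z axes.
In Python, from cell import arm gives the robot as it stands.
- The arm moves only by the tool jog_arm, never from a script. Its arguments are lists of equal length, an entry for each row: "linear": the shift along the tool's x, y, z in m, a list of three; "rot": the turn, a rotation vector about the tool's x, y, z in rad, a list of three; "gripper": the closure, from -1 (fully open) to 1 (shut), so that 0 is half open. A call has 1 to 20 rows; each row shifts and turns the commanded pose from where the row before left it, along the tool's axes as they then stand; what a row does not reach is not made up. A row lasts 1/10 s, in which the tool goes at most 50 mm and 8.59 degrees, less where a joint would pass 70% of its speed; a pose out of reach is approached as far as the arm can. A call with a gripper value outside its range is refused whole. The fingers move at their own pace and stop on an object; "squeeze" is the grip in N (left out, the last holds). Time passes only in rows, so rows that do not move let the fingers close. It gives the time, the measured TCP pose, the force and the opening at its end, in the units of the state.
- arm.state(): the state, without advancing time (a new reading comes with each control period).
- arm.grab_frame(name): name is "scene" or "top" or "wrist"; returns a dict with "img" (420x560x3 uint8, red, green, blue), "depth" (420x560 float32, m along the optical axis (not along the pixel's ray), 0 where there is no reading), "K" (3x3 intrinsics, pixels), "k1" (the pictures are not rectified: a ray, as slopes to the right and down, at radius r is drawn at 1 + k1 r^2 times it, then the intrinsics apply), "eye" and "orientation" of the camera in the world. Camera axes: x right, y down, z forward; pixel columns grow to the right and rows downward; lengths in m; the calibration is good to about 2 mm. A picture is of the moment at which its call begins.
- arm.hand_in(): hands the job in, once; it reports no verdict.
The state is a dict: "clock": time; "joint_pos": joint angles; "qvel": joint speeds; "effort": joint torques, N m; "position": TCP position; "eef_rot": TCP orientation; "ft_force": force on the tool from outside, world axes, zero at the start; "ft_torque": the same for the moment, N m; "grip_width": finger opening in m.
Only numpy, scipy, OpenCV 4.12 (cv2) and the standard library are available. Lean on these libraries where they do the work, as an engineer would, in place of code of your own. Each camera call takes 0.05 s, during which the arm holds its last target.

## Working session

There is one attempt and no reset: what is moved stays moved. The work goes in short steps, Python scripts to look and compute and a tool call to move; the robot and the scene stay as the last step left them, time stands still between calls to the robot, and variables do not carry over. Pictures are saved under pics/ and viewed, and the job is handed in when it is done.

Besides the shell and the picture viewer there is one more tool, called after "Call:" as name(argument=value, ...), one argument or row to a line, values as JSON. jog_arm: Moves the arm, as the interface text tells. Its arguments: {"type":"object","properties":{"linear":{"type":"array","items":{"type":"array","items":{"type":"number"}}},"rot":{"type":"array","items":{"type":"array","items":{"type":"number"}}},"gripper":{"type":"array","items":{"type":"number"}},"squeeze":{"type":"number"}},"required":["linear","rot","gripper"]}

```bash
ls; mkdir -p pics; cat > h.py <<'E'
import numpy as np, cv2
from cell import arm
def grab(n,tag):
    f=arm.grab_frame(n); np.savez(f'pics/{tag}.npz',**f)
    cv2.imwrite(f'pics/{tag}.png',f['img'][:,:,::-1]); return f
def load(tag): return dict(np.load(f'pics/{tag}.npz'))
def cloud(f):
    H,W=f['depth'].shape; K=f['K']; k=float(f['k1'])
    u,v=np.meshgrid(np.arange(W),np.arange(H))
    p=cv2.undistortPoints(np.stack([u,v],-1).reshape(-1,1,2).astype(np.float64),K,np.array([k,0,0,0.])).reshape(H,W,2)
    d=f['depth'][...,None]
    P=np.concatenate([p*d,d],-1)
    return P@f['orientation'].T+f['eye']
def px(f,u,v,C=None,z=None):
    # intersect the ray with plane z
    p=cv2.undistortPoints(np.array([[[u,v]]],float),f['K'],np.array([float(f['k1']),0,0,0.]))[0,0]
    r=f['orientation']@np.array([p[0],p[1],1]); return f['eye']+r*(z-f['eye'][2])/r[2]
E
python3 - <<'E'
from h import *
for n in ('scene','top','wrist'):
    f=grab(n,n+'0'); print(n,f['eye'],f['orientation'].round(3).tolist(),f['K'].tolist(),f['k1'])
print(arm.state())
E
```

```text
pics
scene [1.08170921 0.71867339 0.60463944] [[-0.814, 0.304, -0.496], [0.581, 0.443, -0.683], [0.012, -0.844, -0.537]] [[419.0745811934214, 0.0, 286.54942223097095], [0.0, 419.0745811934214, 213.18545644821495], [0.0, 0.0, 1.0]] -0.040176775299157655
top [ 0.45700971 -0.00415534  1.41418922] [[-0.002, -0.997, 0.079], [-1.0, 0.002, 0.008], [-0.008, -0.079, -0.997]] [[470.7974872954795, 0.0, 277.6001240528279], [0.0, 470.7974872954795, 198.86888291765055], [0.0, 0.0, 1.0]] -0.058984299237398286
wrist [ 0.25476548 -0.46492332  0.37397228] [[0.341, -0.893, -0.295], [-0.94, -0.324, -0.105], [-0.001, 0.313, -0.95]] [[304.9136951529498, 0.0, 278.5997217061218], [0.0, 304.9136951529498, 209.012277165934], [0.0, 0.0, 1.0]] -0.05109284541595014
{'clock': 0.15, 'joint_pos': array([-1.36227614e+00,  2.91115924e-01, -1.53899090e-01,  1.12670384e+00,
       -1.28408676e-05,  1.43145485e+00]), 'qvel': array([-0.00171687, -0.0034327 ,  0.00337743, -0.00082841, -0.00063677,
       -0.00104777]), 'effort': array([ 8.73590980e-04, -5.37369812e+01,  3.31520069e+01,  1.14788889e-02,
       -2.42481337e-04, -4.93494355e-06]), 'position': array([ 0.17887416, -0.49322694,  0.19380251]), 'eef_rot': array([[ 9.40103804e-01,  3.40888245e-01, -2.03537156e-04],
       [ 3.40888286e-01, -9.40103381e-01,  8.99885020e-04],
       [ 1.15414257e-04, -9.15368763e-04, -9.99999574e-01]]), 'ft_force': array([-0.2298748 ,  0.62405854,  0.37778832]), 'ft_torque': array([-0.02853565,  0.05620162, -0.01690795]), 'grip_width': 0.08526904913900002}
```

View pics/top0.png

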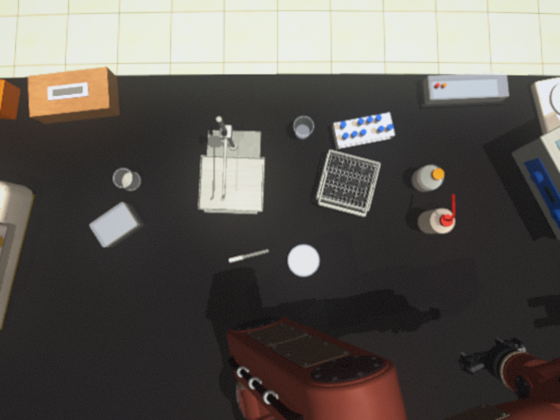

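View pics/scene0.png

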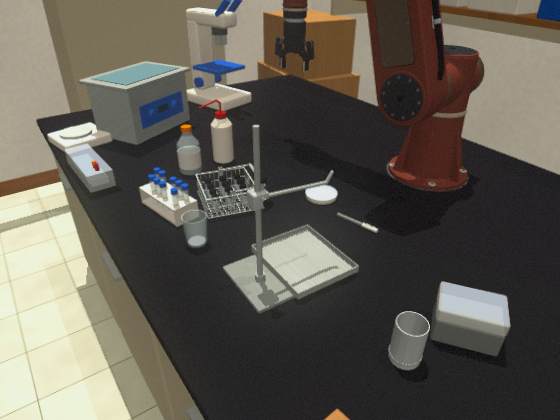

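View pics/wrist0.png

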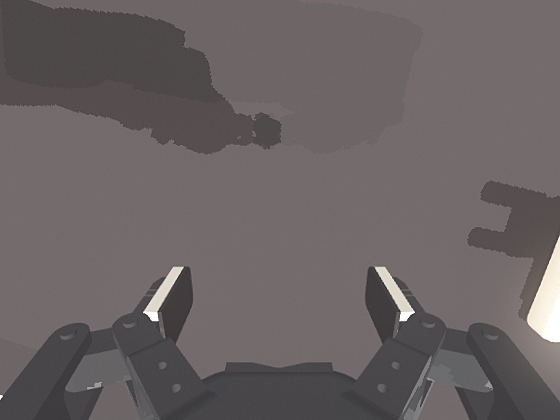

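```bash
python3 - <<'E'
from h import *
f=load('top0'); i=f['img'][:,:,::-1]
a=cv2.resize(i[130:235,180:420],None,fx=3.3,fy=3.3,interpolation=cv2.INTER_CUBIC); cv2.imwrite('pics/topc.png',a)
f=load('scene0'); i=f['img'][:,:,::-1]
a=cv2.resize(i[110:310,130:380],None,fx=3,fy=3,interpolation=cv2.INTER_CUBIC); cv2.imwrite('pics/scenec.png',a)
E
```

```text
(no output)
```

View pics/topc.png

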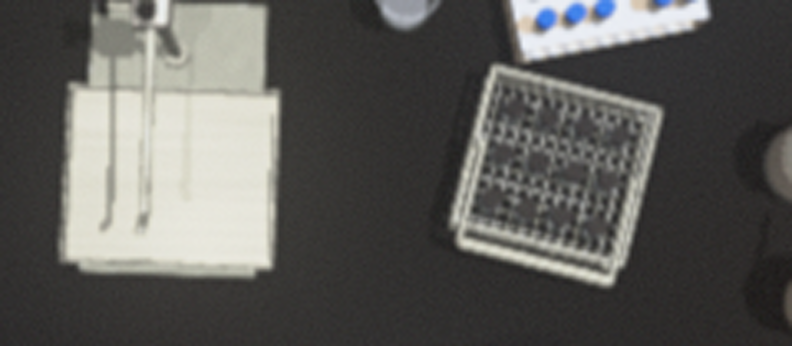

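View pics/scenec.png

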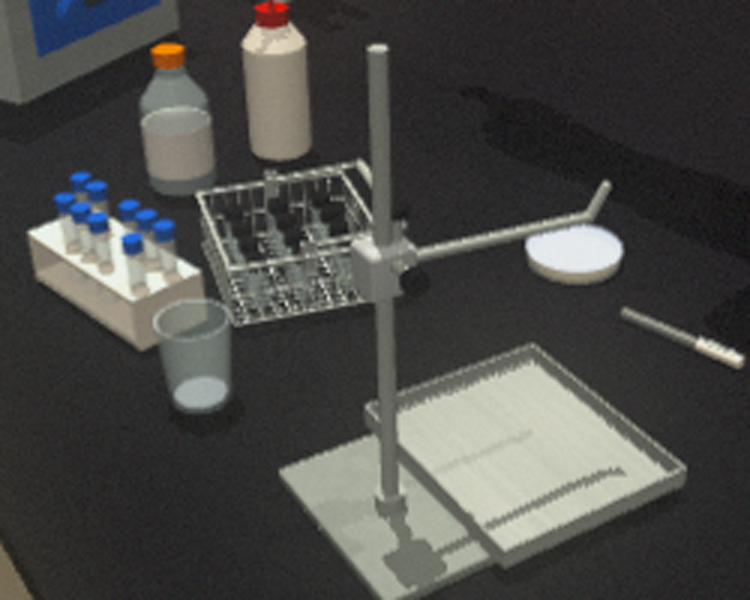

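```bash
python3 - <<'E'
from h import *
f=load('top0')
def p(x,y,z): return px(f,x/3.3+180-.35,y/3.3+130-.35,z=z)
for n,x,y,z in [('rimTL',494,66,.061),('rimTR',662,106,.061),('barL',460,243,.07),('barR',612,282,.07),('tTL',70,85,.026),('tTR',280,92,.026),('tBR',272,268,.026),('tBL',60,262,.026),('rod',146,8,.35),('hookb',142,222,.2),('hooktip',140,230,.23)]:
    print(n,p(x,y,z).round(4))
C=cloud(f)
for b in ((130,180,235,270),(140,310,225,385)):
    c=C[b[0]:b[2],b[1]:b[3]].reshape(-1,3)
    c=c[c[:,2]>.05] if b[1]>300 else c[c[:,2]>.1]
    print(len(c),c.min(0),c.max(0)); np.savetxt('pics/c%d.txt'%b[1],c,fmt='%.4f')
    if b[1]>300:
        c2=c[(c[:,2]>.055)&(c[:,2]<.085)]
        r=cv2.minAreaRect(c2[:,:2].astype(np.float32)); print(r,cv2.boxPoints(r))
c=np.loadtxt('pics/c180.txt'); c=c[c[:,1].argsort()]; c=c[c[:,0].argsort()]; print(c[::max(1,len(c)//40)])
# hook from scene camera depth
g=load('scene0'); D=cloud(g)
for (x,y) in [(420,253),(480,242),(540,230),(585,218),(590,212),(605,186),(380,50),(385,450)]:
    u,v=int(x/3+130),int(y/3+110)
    w=D[v-2:v+3,u-2:u+3].reshape(-1,3); dd=g['depth'][v-2:v+3,u-2:u+3].ravel(); k=dd.argsort(); k=k[dd[k]>0][:4]
    print((x,y),w[k].round(4).tolist())
E
```

```text
rimTL [ 0.7072 -0.1443  0.061 ]
rimTR [ 0.6713 -0.292   0.061 ]
barL [ 0.5502 -0.1122  0.07  ]
barR [ 0.5161 -0.2436  0.07  ]
tTL [0.6975 0.236  0.026 ]
tTR [0.6903 0.0456 0.026 ]
tBR [0.5312 0.0526 0.026 ]
tBL [0.5369 0.2431 0.026 ]
rod [0.6954 0.1275 0.35  ]
hookb [0.5583 0.1478 0.2   ]
hooktip [0.5496 0.1455 0.23  ]
389 [ 0.45700971 -0.00415534  0.10246768] [0.73211548 0.1822228  1.41418922]
1020 [ 0.45700971 -0.29251675  0.05002404] [ 0.73778048 -0.00415534  1.41418922]
((0.6290006041526794, -0.20151843130588531), (0.1558133363723755, 0.2041981816291809), 74.82720184326172) [[ 0.51007    -0.24998686]
 [ 0.70715004 -0.30343184]
 [ 0.7479312  -0.15305   ]
 [ 0.55085117 -0.09960502]]
[[ 0.457  -0.0042  1.4142]
 [ 0.457  -0.0042  1.4142]
 [ 0.457  -0.0042  1.4142]
 [ 0.457  -0.0042  1.4142]
 [ 0.5515  0.1498  0.2178]
 [ 0.5599  0.1483  0.2096]
 [ 0.5684  0.1495  0.2007]
 [ 0.5765  0.1473  0.1978]
 [ 0.5843  0.1473  0.1985]
 [ 0.592   0.1446  0.1999]
 [ 0.5974  0.1422  0.1981]
 [ 0.6048  0.1445  0.2017]
 [ 0.6144  0.1438  0.2083]
 [ 0.6227  0.1442  0.2052]
 [ 0.6301  0.1465  0.2082]
 
[... 1004 characters left out ...]
 0.2031]]
(540, 230) [[0.6143, 0.1464, 0.2028], [0.612, 0.1467, 0.2022], [0.6124, 0.1474, 0.2003], [0.6146, 0.1471, 0.1986]]
(585, 218) [[0.5779, 0.1501, 0.1956], [0.5762, 0.1478, 0.1986], [0.5766, 0.1484, 0.1967], [0.5746, 0.1493, 0.1965]]
(590, 212) [[0.5644, 0.1493, 0.2027], [0.5678, 0.1472, 0.2005], [0.5706, 0.1477, 0.1969], [0.5689, 0.1489, 0.1969]]
(605, 186) [[0.5566, 0.1481, 0.2184], [0.5594, 0.1486, 0.2148], [0.5544, 0.1489, 0.2158], [0.559, 0.1483, 0.2122]]
(380, 50) [[0.7311, 0.1447, 0.3488], [0.7323, 0.1435, 0.3487], [0.7333, 0.1418, 0.3484], [0.731, 0.1445, 0.3469]]
(385, 450) [[0.734, 0.1428, 0.0689], [0.7316, 0.1465, 0.0651], [0.7319, 0.1432, 0.0683], [0.7323, 0.1438, 0.0662]]
```

```bash
cat >> h.py <<'E'
from scipy.spatial.transform import Rotation as Ro
def plan(pos,R):
    s=arm.state(); M=s['eef_rot']
    print('rot-first: rotvec tool',Ro.from_matrix(M.T@R).as_rotvec().round(4),' lin in new tool',(R.T@(np.array(pos)-s['position'])).round(4),' lin in cur tool',(M.T@(np.array(pos)-s['position'])).round(4))
def down(xang,tilt=0):
    c,s=np.cos(xang),np.sin(xang)
    R=np.array([[c,s,0],[s,-c,0],[0,0,-1.]]).T.T
    R=np.column_stack([[c,s,0],np.cross([0,0,-1.],[c,s,0]),[0,0,-1.]])
    return R@Ro.from_rotvec([-tilt,0,0]).as_matrix()
def st():
    s=arm.state(); print(s['clock'],'pos',s['position'].round(4),'f',s['ft_force'].round(2),'t',s['ft_torque'].round(2),'w',round(s['grip_width'],4),'q',s['joint_pos'].round(3)); return s
E
python3 - <<'E'
from h import *
plan([.53,-.28,.32],down(1.326))
f=load('top0')
for n,u,v,z in (('wash',440,222,.1),('reag',428,178,.1),('beaker',303,127,.075),('dish',303,260,.015),('rackL',337,150,0.0),('mark',248,256,.01)): print(n,px(f,u,v,z=z))
E
```

```text
rot-first: rotvec tool [-8.000e-04 -6.000e-04 -9.781e-01]  lin in new tool [ 0.292   0.289  -0.1262]  lin in cur tool [ 0.4028 -0.0809 -0.1261]
wash [ 0.49478288 -0.44878446  0.1       ]
reag [ 0.61890568 -0.41812659  0.1       ]
beaker [ 0.77106941 -0.06741578  0.075     ]
dish [ 0.38625158 -0.06789895  0.015     ]
rackL [ 0.71731725 -0.17386212  0.        ]
mark [0.39798995 0.09500034 0.01      ]
```

Call:
jog_arm(
  linear=[
    [0, 0, -0.042],
    [0, 0, -0.042],
    [0, 0, -0.042],
    [0, 0, 0],
    [0, 0, 0],
    [0, 0, 0],
    [0, 0, 0],
    [0, 0, 0],
    [0, 0, 0],
    [0, 0, 0],
    [0.032, 0.032, 0],
    [0.032, 0.032, 0],
    [0.032, 0.032, 0],
    [0.032, 0.032, 0],
    [0.032, 0.032, 0],
    [0.032, 0.032, 0],
    [0.032, 0.032, 0],
    [0.032, 0.032, 0],
    [0.036, 0.033, 0],
    [0, 0, 0],
  ],
  rot=[
    [0, 0, 0],
    [0, 0, 0],
    [0, 0, 0],
    [0, 0, -0.14],
    [0, 0, -0.14],
    [0, 0, -0.14],
    [0, 0, -0.14],
    [0, 0, -0.14],
    [0, 0, -0.14],
    [0, 0, -0.14],
    [0, 0, 0],
    [0, 0, 0],
    [0, 0, 0],
    [0, 0, 0],
    [0, 0, 0],
    [0, 0, 0],
    [0, 0, 0],
    [0, 0, 0],
    [0, 0, 0],
    [0, 0, 0],
  ],
  gripper=[-1, -1, -1, -1, -1, -1, -1, -1, -1, -1, -1, -1, -1, -1, -1, -1, -1, -1, -1, -1],
)

```text
clock: 2.15
position: [0.5334, -0.2759, 0.3189]
eef_rot: [[0.236, 0.972, -0.0], [0.972, -0.236, 0.002], [0.002, -0.001, -1.0]]
ft_force: [-0.8, -0.0, -0.5]
grip_width: 0.0856
```

```bash
python3 - <<'E'
from h import *
st(); f=grab('wrist','w1')
E
```

```text
2.15 pos [ 0.5334 -0.2759  0.3189] f [-0.85 -0.01 -0.47] t [-0.09  0.02  0.02] w 0.0856 q [-0.6    0.421  0.36   1.511  0.002  1.209]
```

View pics/w1.png

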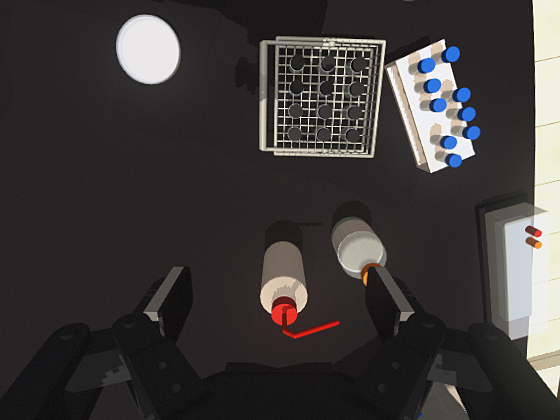

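```bash
python3 - <<'E'
from h import *
f=load('w1'); i=f['img'][:,:,::-1]
cv2.imwrite('pics/w1c.png',cv2.resize(i[25:170,245:400],None,fx=4,fy=4,interpolation=cv2.INTER_CUBIC))
E
```

```text
(no output)
```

View pics/w1c.png

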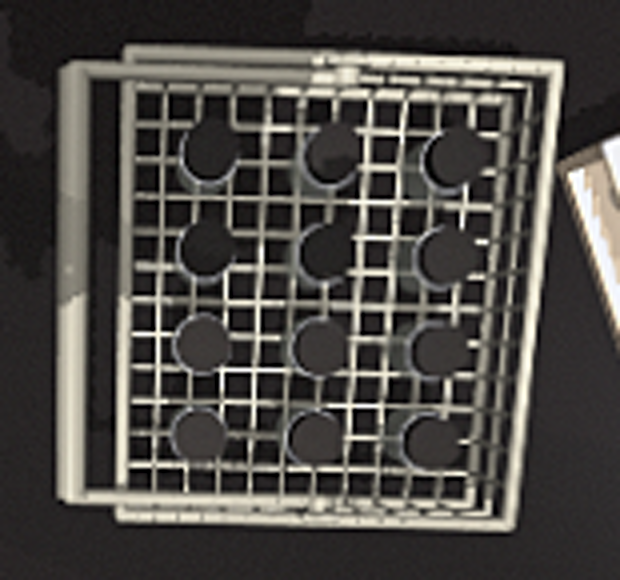

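```bash
python3 - <<'E'
from h import *
f=load('w1'); C=cloud(f)
def p(x,y,z): return px(f,x/4+245-.375,y/4+25-.375,z=z)
c=np.array([p(x,y,.060) for x,y in ((128,52),(560,66),(512,522),(120,515))]); print(c.round(4)); 
r=c; print('mid',c.mean(0), [np.linalg.norm(c[i]-c[(i+1)%4]).round(4) for i in range(4)])
yd=(c[0]-c[3]+c[1]-c[2]); xd=c[1]-c[0]+c[2]-c[3]; print('yaw',np.arctan2(-yd[0],yd[1]),np.arctan2(xd[1],xd[0]))
for y in range(80,490,40):
    v,u=int(y/4+25),int(72/4+245)
    print(C[v,u-1:u+2,:].round(4).tolist())
for z in (.064,.07,.08):
    a,b=p(73,64,z),p(70,500,z); print(z,a,b,(a+b)/2,np.linalg.norm(a-b))
E
```

```text
[[ 0.5713 -0.1086  0.06  ]
 [ 0.7081 -0.1448  0.06  ]
 [ 0.6696 -0.2894  0.06  ]
 [ 0.5328 -0.254   0.06  ]]
mid [ 0.6204342  -0.19918551  0.06      ] [np.float64(0.1415), np.float64(0.1496), np.float64(0.1413), np.float64(0.1504)]
yaw -0.25942705156235824 -0.25568792872808993
[[0.5507, -0.1153, 0.0737], [0.5519, -0.1155, 0.0732], [0.5532, -0.1161, 0.0745]]
[[0.5478, -0.1264, 0.0719], [0.549, -0.1269, 0.0734], [0.5502, -0.1271, 0.0729]]
[[0.5448, -0.138, 0.0725], [0.5461, -0.1386, 0.0742], [0.5473, -0.1388, 0.0737]]
[[0.5418, -0.1498, 0.0733], [0.543, -0.15, 0.0724], [0.5443, -0.1505, 0.0736]]
[[0.5387, -0.1616, 0.0723], [0.54, -0.162, 0.0727], [0.5412, -0.1622, 0.0724]]
[[0.5356, -0.1737, 0.0726], [0.5369, -0.1741, 0.0737], [0.5381, -0.1743, 0.0718]]
[[0.5324, -0.186, 0.073], [0.5337, -0.1863, 0.0721], [0.535, -0.1866, 0.0722]]
[[0.5292, -0.1984, 0.0727], [0.5305, -0.1987, 0.0736], [0.5318, -0.199, 0.0716]]
[[0.5259, -0.2111, 0.0719], [0.5272, -0.2114, 0.0722], [0.5286, -0.2117, 0.0729]]
[[0.5225, -0.224, 0.0716], [0.5241, -0.2241, 0.0749], [0.5252, -0.2246, 0.0718]]
[[0.5192, -0.237, 0.0728], [0.5205, -0.2374, 0.0721], [0.5218, -0.2378, 0.0717]]
0.064 [ 0.55304761 -0.10867052  0.064     ] [ 0.51705053 -0.24415111  0.064     ] [ 0.53504907 -0.17641081  0.064     ] 0.14018123822580716
0.07 [ 0.55304041 -0.1098887   0.07      ] [ 0.51753945 -0.2435021   0.07      ] [ 0.53528993 -0.1766954   0.07      ] 0.13824925999299556
0.08 [ 0.55302841 -0.11191901  0.08      ] [ 0.5183543  -0.24242042  0.08      ] [ 0.53569135 -0.17716972  0.08      ] 0.13502929627164295
```

```bash
python3 - <<'E'
from h import *
st()
plan([.4385,-.1512,.2],down(1.314))
plan([.4385,-.1512,.2],down(1.314,.785))
E
```

```text
2.2 pos [ 0.5315 -0.2776  0.3192] f [ 0.09  0.49 -0.39] t [ 0.    0.   -0.01] w 0.0855 q [-0.603  0.419  0.358  1.511  0.     1.206]
rot-first: rotvec tool [-0.0012 -0.0007  0.0179]  lin in new tool [ 0.0987 -0.122   0.1192]  lin in cur tool [ 0.1007 -0.1201  0.1194]
rot-first: rotvec tool [-0.7862 -0.0077  0.0167]  lin in new tool [ 0.0987 -0.1705 -0.002 ]  lin in cur tool [ 0.1007 -0.1201  0.1194]
```

Call:
jog_arm(
  linear=[
    [0, 0, 0],
    [0.025, -0.03, 0],
    [0.025, -0.03, 0],
    [0.025, -0.03, 0],
    [0.024, -0.032, 0],
    [0, 0, 0],
    [0, 0, 0],
    [0, 0, 0],
    [0, 0, 0],
    [0, 0, 0],
    [0, 0, 0],
    [0, -0.028, 0.028],
    [0, -0.028, 0.028],
    [0, -0.028, 0.028],
    [0, -0.028, 0.028],
    [0, -0.028, 0.028],
    [0, 0, 0],
    [0, 0, 0],
  ],
  rot=[
    [0, 0, 0.018],
    [0, 0, 0],
    [0, 0, 0],
    [0, 0, 0],
    [0, 0, 0],
    [-0.131, 0, 0],
    [-0.131, 0, 0],
    [-0.131, 0, 0],
    [-0.131, 0, 0],
    [-0.131, 0, 0],
    [-0.13, 0, 0],
    [0, 0, 0],
    [0, 0, 0],
    [0, 0, 0],
    [0, 0, 0],
    [0, 0, 0],
    [0, 0, 0],
    [0, 0, 0],
  ],
  gripper=[1, 1, 1, 1, 1, 1, 1, 1, 1, 1, 1, 1, 1, 1, 1, 1, 1, 1],
)

```text
clock: 4.0
position: [0.4401, -0.1557, 0.1294]
eef_rot: [[0.257, 0.693, 0.673], [0.966, -0.188, -0.176], [0.005, 0.696, -0.718]]
ft_force: [0.9, -0.4, 0.2]
grip_width: -0.0001
```

```bash
python3 - <<'E'
from h import *
st(); f=grab('wrist','w2'); grab('scene','s2')
B=np.array([.5357,-.1768,.068]); X=np.array([.967,-.254,0])
plan(B-.045*X+[0,0,-.026],down(1.314,.785))
plan(B-.008*X+[0,0,-.026],down(1.314,.785))
E
```

```text
4.0 pos [ 0.4401 -0.1557  0.1294] f [ 0.85 -0.4   0.25] t [ 0.18  0.67 -0.02] w -0.0001 q [-0.78  -0.194 -1.3   -0.233  0.356  1.184]
rot-first: rotvec tool [-0.0122 -0.0001 -0.0039]  lin in new tool [ 0.0039 -0.0261  0.0999]  lin in cur tool [ 0.0038 -0.0249  0.1002]
rot-first: rotvec tool [-0.0122 -0.0001 -0.0039]  lin in new tool [3.900e-03 1.000e-04 1.261e-01]  lin in cur tool [0.0039 0.0016 0.126 ]
```

View pics/w2.png

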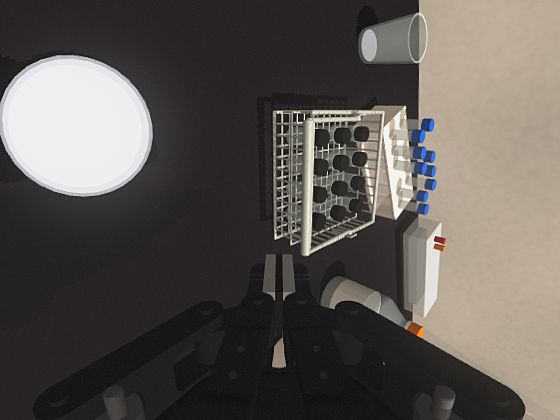

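View pics/s2.png

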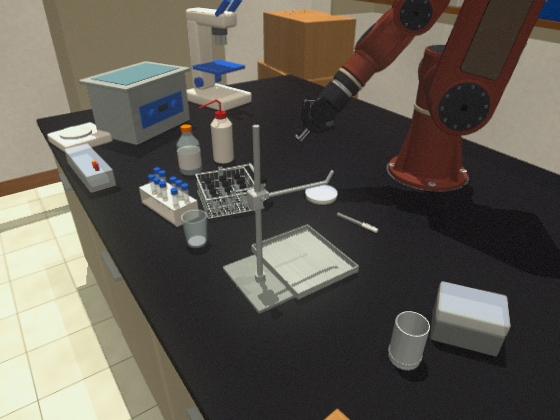

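Call:
jog_arm(
  linear=[
    [0.004, 0, 0.03],
    [0, 0, 0.03],
    [0, 0, 0.03],
    [0, 0, 0],
  ],
  rot=[
    [-0.012, 0, -0.004],
    [0, 0, 0],
    [0, 0, 0],
    [0, 0, 0],
  ],
  gripper=[1, 1, 1, 1],
)

```text
clock: 4.5
position: [0.5076, -0.1702, 0.0688]
eef_rot: [[0.251, 0.693, 0.676], [0.968, -0.182, -0.173], [0.003, 0.698, -0.716]]
ft_force: [-1.2, -0.6, -0.3]
grip_width: 0.0002
```

```bash
python3 - <<'E'
from h import *
st(); f=grab('wrist','w3')
B=np.array([.5357,-.1768,.068]); X=np.array([.967,-.254,0])
plan(B-.008*X+[0,0,-.026],down(1.314,.785))
E
```

```text
4.5 pos [ 0.5076 -0.1702  0.0688] f [-1.17 -0.63 -0.28] t [0.21 0.7  0.03] w 0.0002 q [-0.647  0.212 -1.286 -0.659  0.273  1.284]
rot-first: rotvec tool [-0.0118 -0.0045  0.0005]  lin in new tool [ 0.0005 -0.0044  0.0353]  lin in cur tool [ 0.0004 -0.004   0.0353]
```

View pics/w3.png

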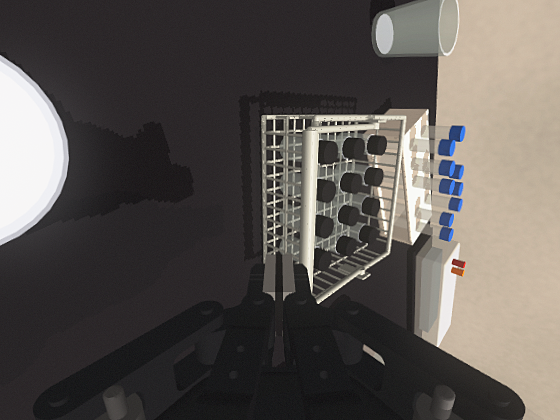

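Call:
jog_arm(
  linear=[
    [0, -0.01, 0],
    [0, 0, 0.02],
    [0, 0, 0.016],
    [0, 0, 0],
    [0, 0, 0],
  ],
  rot=[
    [-0.01, 0, 0],
    [0, 0, 0],
    [0, 0, 0],
    [0, 0, 0],
    [0, 0, 0],
  ],
  gripper=[1, 1, 1, 1, 1],
)

```text
clock: 5.05
position: [0.5294, -0.1776, 0.0435]
eef_rot: [[0.25, 0.688, 0.682], [0.968, -0.179, -0.174], [0.002, 0.704, -0.711]]
ft_force: [-0.0, -0.0, 0.1]
grip_width: -0.0
```

```bash
python3 - <<'E'
from h import *
st(); f=grab('wrist','w4'); grab('top','t4')
B=np.array([.5357,-.1768,.068]); X=np.array([.967,-.254,0])
plan(B-.008*X+[0,0,-.026],down(1.314,.785))
E
```

```text
5.05 pos [ 0.5294 -0.1776  0.0435] f [-0.04 -0.03  0.06] t [0.22 0.68 0.04] w -0.0 q [-0.626  0.353 -1.271 -0.798  0.261  1.301]
rot-first: rotvec tool [-0.0044 -0.0043  0.0014]  lin in new tool [ 0.0025 -0.0026 -0.0005]  lin in cur tool [ 0.0025 -0.0026 -0.0005]
```

View pics/w4.png

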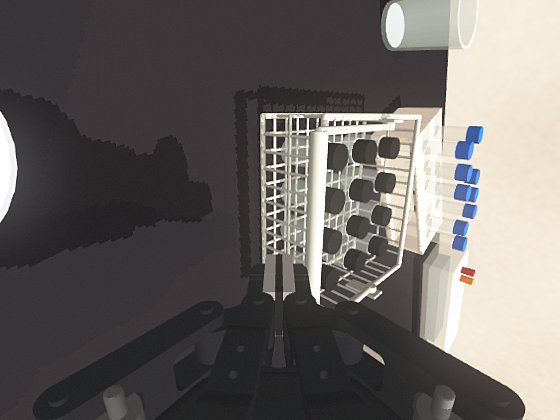

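Call:
jog_arm(
  linear=[
    [0.002, 0.002, 0],
    [0, 0.006, -0.0042],
    [0, 0.006, -0.0042],
    [0, 0.006, -0.0042],
    [0, 0.0062, -0.0021],
    [0, 0.0062, -0.0021],
    [0, 0.0062, -0.0021],
    [0, 0.0062, -0.0021],
    [0, 0, 0],
  ],
  rot=[
    [0, 0, 0],
    [0, 0, 0],
    [0, 0, 0],
    [0, 0, 0],
    [0, 0, 0],
    [0, 0, 0],
    [0, 0, 0],
    [0, 0, 0],
    [0, 0, 0],
  ],
  gripper=[1, 1, 1, 1, 1, 1, 1, 1, 1],
)

```text
clock: 6.05
position: [0.5475, -0.1805, 0.0899]
eef_rot: [[0.25, 0.687, 0.682], [0.968, -0.179, -0.175], [0.002, 0.704, -0.71]]
ft_force: [0.0, 0.2, -0.6]
grip_width: -0.0002
```

```bash
python3 - <<'E'
from h import *
st(); f=grab('wrist','w5'); grab('scene','s5')
i=load('s5')['img'][:,:,::-1]
cv2.imwrite('pics/s5c.png',cv2.resize(i[90:240,150:400],None,fx=3,fy=3,interpolation=cv2.INTER_CUBIC))
E
```

```text
6.05 pos [ 0.5475 -0.1805  0.0899] f [ 0.05  0.19 -0.55] t [0.25 0.73 0.09] w -0.0002 q [-0.599  0.189 -1.176 -0.544  0.243  1.321]
```

View pics/w5.png

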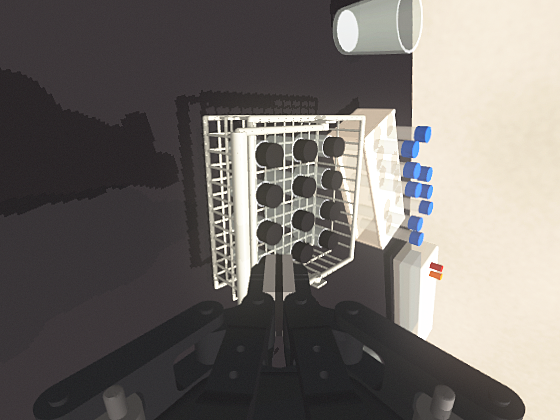

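View pics/s5c.png

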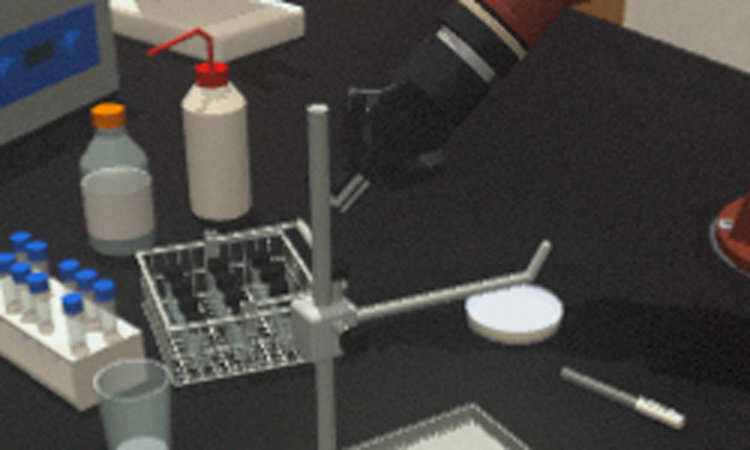

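Call:
jog_arm(
  linear=[
    [0, 0, -0.015],
    [0, 0, -0.015],
    [0, -0.02, 0],
    [0, -0.02, 0],
    [0, 0, 0],
  ],
  rot=[
    [0, 0, 0],
    [0, 0, 0],
    [0, 0, 0],
    [0, 0, 0],
    [0, 0, 0],
  ],
  gripper=[1, 1, 1, 1, 1],
)

```text
clock: 6.65
position: [0.498, -0.1678, 0.0805]
eef_rot: [[0.251, 0.689, 0.68], [0.968, -0.181, -0.174], [0.003, 0.702, -0.713]]
ft_force: [-0.3, -0.4, 0.4]
grip_width: 0.0001
```

```bash
python3 - <<'E'
from h import *
st(); f=grab('wrist','w6')
B=np.array([.5357,-.1768,.068]); X=np.array([.967,-.254,0])
plan(B-.0014*X+[0,0,-.0212],down(1.314,.785))
# bar from depth
C=cloud(f); 
for v in range(135,250,20):
    row=f['img'][v,180:360].astype(int).sum(1)
    r=C[v,180:360]; k=(r[:,2]>.055)&(np.abs((r-B)@X)<.03); print(v,r[k][::3].round(3).tolist()[:4])
E
```

```text
6.65 pos [ 0.498  -0.1678  0.0805] f [-0.28 -0.44  0.38] t [0.14 0.75 0.04] w 0.0001 q [-0.664  0.152 -1.297 -0.612  0.286  1.272]
rot-first: rotvec tool [-0.0081 -0.0049 -0.0003]  lin in new tool [0.0006 0.0026 0.0502]  lin in cur tool [0.0004 0.0031 0.0502]
135 [[0.547, -0.114, 0.067], [0.548, -0.114, 0.069], [0.548, -0.114, 0.072], [0.549, -0.114, 0.073]]
155 [[0.544, -0.128, 0.065], [0.544, -0.127, 0.069], [0.545, -0.127, 0.07], [0.545, -0.127, 0.073]]
175 [[0.541, -0.141, 0.066], [0.54, -0.14, 0.069], [0.541, -0.14, 0.071], [0.542, -0.141, 0.073]]
195 [[0.537, -0.155, 0.066], [0.536, -0.155, 0.07], [0.537, -0.155, 0.072], [0.539, -0.155, 0.073]]
215 [[0.533, -0.171, 0.065], [0.532, -0.169, 0.07], [0.533, -0.169, 0.071], [0.535, -0.17, 0.073]]
235 [[0.529, -0.186, 0.066], [0.529, -0.185, 0.069], [0.53, -0.185, 0.072], [0.531, -0.185, 0.073]]
```

View pics/w6.png

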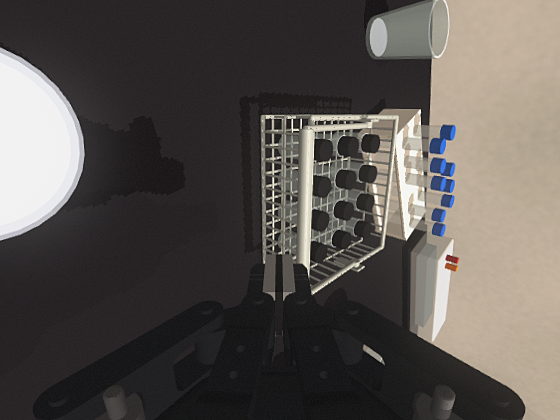

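Call:
jog_arm(
  linear=[
    [0, 0, 0.02],
    [0, 0, 0.02],
    [0, 0, 0.01],
    [0, 0, 0],
    [0, 0, 0],
  ],
  rot=[
    [0, 0, 0],
    [0, 0, 0],
    [0, 0, 0],
    [0, 0, 0],
    [0, 0, 0],
  ],
  gripper=[1, 1, 1, 1, 1],
)

```text
clock: 7.2
position: [0.5325, -0.1759, 0.0456]
eef_rot: [[0.25, 0.689, 0.68], [0.968, -0.18, -0.173], [0.003, 0.702, -0.713]]
ft_force: [0.0, 0.4, -0.4]
grip_width: 0.0002
```

```bash
python3 - <<'E'
from h import *
st(); f=grab('wrist','w7')
B=np.array([.5357,-.1768,.068]); X=np.array([.967,-.254,0])
plan(B-.0014*X+[0,0,-.0212],down(1.314,.785))
cv2.imwrite('pics/w7c.png',cv2.resize(f['img'][220:330,220:360,::-1],None,fx=5,fy=5))
E
```

```text
7.2 pos [ 0.5325 -0.1759  0.0456] f [ 0.04  0.36 -0.43] t [ 0.22  0.67 -0.02] w 0.0002 q [-0.615  0.343 -1.26  -0.775  0.254  1.309]
rot-first: rotvec tool [-0.0066 -0.0051  0.001 ]  lin in new tool [0.0001 0.0018 0.0007]  lin in cur tool [0.0001 0.0018 0.0007]
```

View pics/w7c.png

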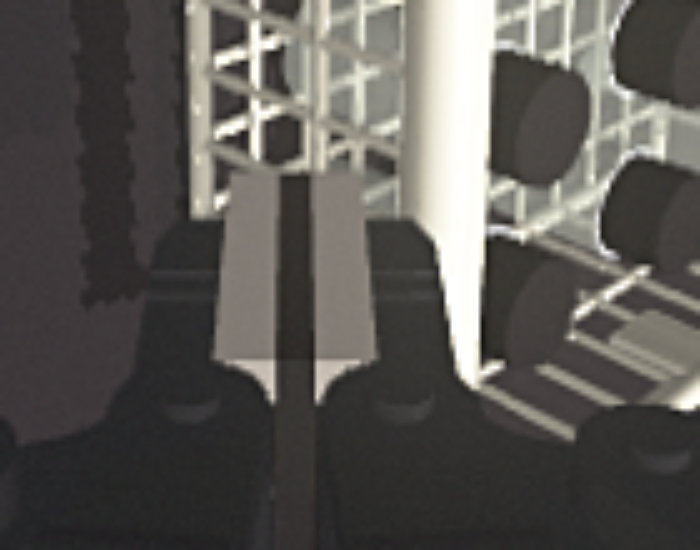

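```bash
python3 - <<'E'
from h import *
f=load('w7'); s=arm.state(); C=cloud(f); T=(C-s['position'])@s['eef_rot']*1000
for v in range(252,312,6):
    print(v,[tuple(T[v,u].round(0).astype(int)) for u in range(250,316,5)])
E
```

```text
252 [(np.int64(-28), np.int64(-23), np.int64(41)), (np.int64(-30), np.int64(-19), np.int64(45)), (np.int64(-28), np.int64(-15), np.int64(43)), (np.int64(-33), np.int64(-11), np.int64(52)), (np.int64(-24), np.int64(-7), np.int64(35)), (np.int64(-37), np.int64(-3), np.int64(60)), (np.int64(-37), np.int64(1), np.int64(60)), (np.int64(-20), np.int64(5), np.int64(26)), (np.int64(-39), np.int64(10), np.int64(64)), (np.int64(-46), np.int64(15), np.int64(78)), (np.int64(0), np.int64(13), np.int64(-15)), (np.int64(1), np.int64(16), np.int64(-18)), (np.int64(2), np.int64(18), np.int64(-19)), (np.int64(1), np.int64(21), np.int64(-18))]
258 [(np.int64(-33), np.int64(-23), np.int64(41)), (np.int64(-35), np.int64(-19), np.int64(44)), (np.int64(-34), np.int64(-15), np.int64(43)), (np.int64(12), np.int64(-7), np.int64(-46)), (np.int64(12), np.int64(-4), np.int64(-46)), (np.int64(13), np.int64(-2), np.int64(-47)), (np.int64(13), np.int64(1), np.int64(-47)), (np.int64(12), np.int64(3), np.int64(-46)), (np.int64(13), np.int64(6), np.int64(-47)), (np.int64(-38), np.int64(14), np.int64(50)), (np.int64(-4
[... 4494 characters left out ...]
int64(12), np.int64(-82)), (np.int64(13), np.int64(14), np.int64(-82))]
306 [(np.int64(13), np.int64(-10), np.int64(-86)), (np.int64(13), np.int64(-9), np.int64(-86)), (np.int64(13), np.int64(-7), np.int64(-85)), (np.int64(14), np.int64(-5), np.int64(-87)), (np.int64(14), np.int64(-3), np.int64(-86)), (np.int64(5), np.int64(-1), np.int64(-75)), (np.int64(5), np.int64(1), np.int64(-75)), (np.int64(13), np.int64(2), np.int64(-86)), (np.int64(13), np.int64(4), np.int64(-85)), (np.int64(13), np.int64(6), np.int64(-86)), (np.int64(13), np.int64(8), np.int64(-86)), (np.int64(13), np.int64(10), np.int64(-86)), (np.int64(13), np.int64(12), np.int64(-86)), (np.int64(13), np.int64(13), np.int64(-86))]
```

```bash
python3 - <<'E'
from h import *
f=load('s5')
def proj(f,P):
    q=(np.array(P)-f['eye'])@f['orientation']
    r,_=cv2.projectPoints(q.reshape(1,1,3),np.zeros(3),np.zeros(3),f['K'],np.array([float(f['k1']),0,0,0.])); return r.ravel()
p=np.array([.5475,-.1805,.0899]); d=np.array([.682,-.175,-.71])
for t in (0,.02,.045,.064): print(t,proj(f,p-t*d), 3*(proj(f,p-t*d)-[150,90]))
C=cloud(f); 
for u,v in ((262,157),(263,158),(264,156),(268,154)): print(u,v,C[v,u])
# open-gripper tip from start picture
g=load('wrist0'); s0=np.array([.17887,-.49323,.1938]); R0=np.array([[.9401,.3409,0],[.3409,-.9401,0.0009],[0,-.0009,-1.]])
T=(cloud(g)-s0)@R0*1000
for u,v in ((180,272),(186,280),(375,275),(170,290),(160,310),(280,250)): print(u,v,T[v,u])
E
```

```text
0 [252.44471056 167.42425015] [307.33413167 232.27275046]
0.02 [257.18551093 161.99800396] [321.5565328  215.99401189]
0.045 [263.14941085 155.17468613] [339.44823255 195.52405838]
0.064 [267.71000705 149.95905048] [353.13002116 179.87715143]
262 157 [ 0.52686872 -0.16274667  0.12277618]
263 158 [ 0.52327686 -0.16345658  0.11859278]
264 156 [ 0.52199767 -0.16022004  0.1254419 ]
268 154 [ 0.51107458 -0.15701867  0.12976535]
180 272 [ 11.9781689  -45.0477342  -60.55136411]
186 280 [  6.28701158 -43.67928385 -57.91266897]
375 275 [ 11.71147548  41.47045243 -62.66695149]
170 290 [ 11.52448911 -45.02539097 -74.20185659]
160 310 [ 11.94473327 -44.08390548 -87.8297214 ]
280 250 [-100.0683146     0.7448707   192.87803471]
```

Call:
jog_arm(
  linear=[
    [0, -0.006, 0],
    [0, 0, 0.015],
    [0, 0, 0.015],
    [0, 0, 0.01],
    [0, 0, 0],
    [0, 0, 0],
  ],
  rot=[
    [0, 0, 0],
    [0, 0, 0],
    [0, 0, 0],
    [0, 0, 0],
    [0, 0, 0],
    [0, 0, 0],
  ],
  gripper=[1, 1, 1, 1, 1, 1],
)

```text
clock: 7.85
position: [0.5557, -0.1822, 0.0136]
eef_rot: [[0.25, 0.689, 0.681], [0.968, -0.18, -0.174], [0.003, 0.702, -0.712]]
ft_force: [-0.5, 0.2, -0.3]
grip_width: 0.0
```

```bash
python3 - <<'E'
from h import *
s=st(); f=grab('wrist','w8'); T=(cloud(f)-s['position'])@s['eef_rot']*1000
cv2.imwrite('pics/w8c.png',cv2.resize(f['img'][200:330,220:360,::-1],None,fx=5,fy=5))
for v in (160,200,230,240): print(v,[(u,T[v,u].round(0).astype(int).tolist()) for u in range(270,330,5)])
E
```

```text
7.85 pos [ 0.5557 -0.1822  0.0136] f [-0.47  0.16 -0.28] t [ 0.17  0.73 -0.  ] w 0.0 q [-0.589  0.488 -1.228 -0.895  0.236  1.329]
160 [(270, [50, -5, 14]), (275, [51, -2, 13]), (280, [50, 1, 14]), (285, [50, 5, 17]), (290, [50, 8, 14]), (295, [55, 9, -15]), (300, [51, 14, 8]), (305, [52, 16, 4]), (310, [52, 19, 3]), (315, [52, 22, 1]), (320, [53, 25, -3]), (325, [61, 19, -55])]
200 [(270, [25, -5, 9]), (275, [24, -2, 12]), (280, [22, 1, 21]), (285, [21, 5, 24]), (290, [23, 8, 17]), (295, [32, 10, -14]), (300, [24, 14, 12]), (305, [25, 18, 10]), (310, [25, 21, 9]), (315, [26, 24, 8]), (320, [26, 27, 6]), (325, [45, 20, -57])]
230 [(270, [3, -5, 12]), (275, [2, -2, 14]), (280, [0, 1, 20]), (285, [13, 4, -12]), (290, [13, 7, -13]), (295, [15, 10, -16]), (300, [-5, 16, 31]), (305, [-8, 21, 38]), (310, [-9, 25, 42]), (315, [-11, 30, 48]), (320, [30, 19, -54]), (325, [31, 21, -56])]
240 [(270, [1, -5, 0]), (275, [-5, -2, 13]), (280, [-8, 1, 20]), (285, [-9, 5, 23]), (290, [-7, 8, 18]), (295, [8, 10, -16]), (300, [-6, 15, 15]), (305, [-6, 19, 15]), (310, [-5, 22, 15]), (315, [13, 20, -27]), (320, [26, 19, -55]), (325, [26, 21, -57])]
```

View pics/w8c.png

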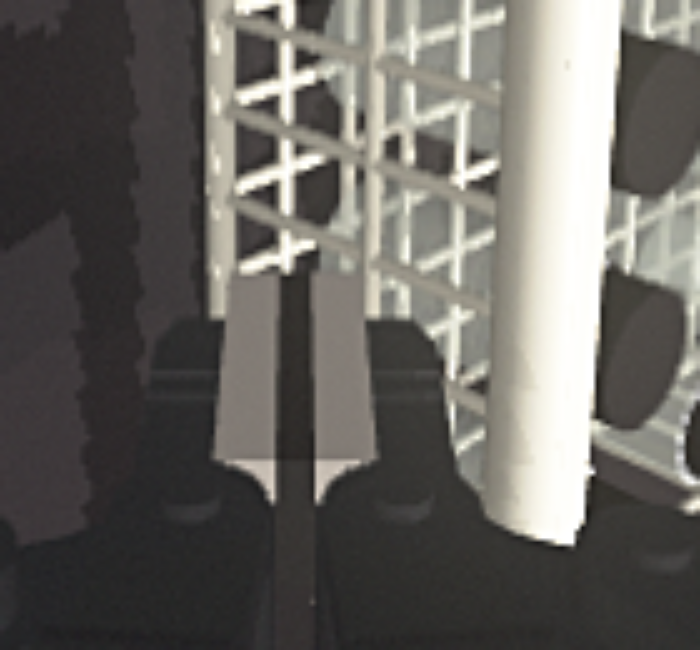

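Call:
jog_arm(
  linear=[
    [0, 0.003, 0],
    [0, 0.006, -0.0042],
    [0, 0.006, -0.0042],
    [0, 0.006, -0.0042],
    [0, 0.0062, -0.0021],
    [0, 0.0062, -0.0021],
    [0, 0, 0],
  ],
  rot=[
    [0, 0, 0],
    [0, 0, 0],
    [0, 0, 0],
    [0, 0, 0],
    [0, 0, 0],
    [0, 0, 0],
    [0, 0, 0],
  ],
  gripper=[1, 1, 1, 1, 1, 1, 1],
)

```text
clock: 8.6
position: [0.5681, -0.1857, 0.0501]
eef_rot: [[0.25, 0.687, 0.682], [0.968, -0.179, -0.175], [0.002, 0.704, -0.71]]
ft_force: [-0.5, -0.6, -0.4]
grip_width: -0.0
```

```bash
python3 - <<'E'
from h import *
s=st(); f=grab('wrist','w9'); T=(cloud(f)-s['position'])@s['eef_rot']*1000
for v in (200,230,240): print(v,[(u,T[v,u].round(0).astype(int).tolist()) for u in range(285,330,5)])
E
```

```text
8.6 pos [ 0.5681 -0.1857  0.0501] f [-0.54 -0.63 -0.4 ] t [0.16 0.71 0.02] w -0.0 q [-0.578  0.354 -1.17  -0.707  0.228  1.337]
200 [(285, [25, 5, 12]), (290, [25, 8, 10]), (295, [25, 11, 9]), (300, [25, 14, 10]), (305, [15, 21, 45]), (310, [16, 24, 42]), (315, [44, 16, -55]), (320, [45, 18, -57]), (325, [44, 20, -55])]
230 [(285, [-16, 6, 60]), (290, [-14, 10, 55]), (295, [-13, 14, 52]), (300, [-12, 18, 49]), (305, [-11, 21, 46]), (310, [30, 14, -53]), (315, [31, 16, -57]), (320, [31, 18, -57]), (325, [31, 21, -57])]
240 [(285, [-6, 5, 17]), (290, [-7, 8, 19]), (295, [-37, 16, 86]), (300, [-21, 18, 50]), (305, [-19, 22, 45]), (310, [25, 14, -55]), (315, [26, 17, -55]), (320, [26, 19, -57]), (325, [26, 21, -56])]
```

View pics/w9.png

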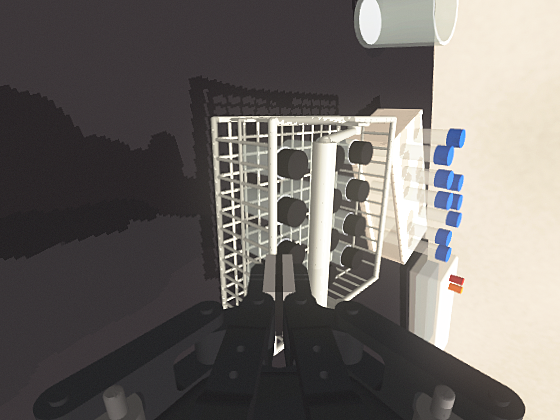

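Call:
jog_arm(
  linear=[
    [0, 0.0062, -0.0021],
    [0, 0.0062, -0.0021],
    [0, 0.0054, -0.0005],
    [0, 0.0054, -0.0005],
    [0, 0.0054, -0.0005],
    [0, 0.0071, 0.0006],
    [0, 0.0071, 0.0006],
    [0, 0.007, 0.0021],
    [0, 0.007, 0.0021],
    [0, 0.007, 0.0021],
    [0, 0, 0],
  ],
  rot=[
    [0, 0, 0],
    [0, 0, 0],
    [0, 0, 0],
    [0, 0, 0],
    [0, 0, 0],
    [0, 0, 0],
    [0, 0, 0],
    [0, 0, 0],
    [0, 0, 0],
    [0, 0, 0],
    [0, 0, 0],
  ],
  gripper=[1, 1, 1, 1, 1, 1, 1, 1, 1, 1, 1],
)

```text
clock: 9.75
position: [0.6142, -0.1978, 0.0932]
eef_rot: [[0.25, 0.687, 0.682], [0.968, -0.179, -0.174], [0.002, 0.704, -0.71]]
ft_force: [0.3, -1.1, 0.9]
grip_width: -0.0002
```

```bash
cat >> h.py <<'E'
P=np.array([.6204,-.1992,.064]); X=np.array([.967,-.254,0]); Y=np.array([.254,.967,0])
def barfit(f):
    c=cloud(f).reshape(-1,3)[f['depth'].ravel()>0]-P
    a=np.c_[c@X,c@Y,c[:,2]]; r=np.hypot(a[:,0],a[:,2])
    k=(np.abs(a[:,1])<60)&(r>.078)&(r<.096)&(a[:,2]>.0)
    th=np.arctan2(a[k,2],-a[k,0]); h,e=np.histogram(th,bins=np.arange(-.1,3.3,.04)); print([(round(x+.02,2),int(n)) for x,n in zip(e,h) if n>15])
E
python3 - <<'E'
from h import *
s=st(); f=grab('wrist','w10'); barfit(f); barfit(grab('top','t10'));barfit(load('w9'))
E
```

```text
9.75 pos [ 0.6142 -0.1978  0.0932] f [ 0.26 -1.13  0.91] t [ 0.14  0.68 -0.03] w -0.0002 q [-0.538  0.27  -1.014 -0.473  0.201  1.366]
[(np.float64(0.84), 155), (np.float64(0.88), 145), (np.float64(0.92), 160), (np.float64(0.96), 168), (np.float64(1.0), 156), (np.float64(1.04), 152), (np.float64(1.08), 151), (np.float64(1.12), 120), (np.float64(1.16), 1570), (np.float64(1.2), 1525), (np.float64(1.24), 661), (np.float64(3.0), 41), (np.float64(3.04), 120), (np.float64(3.08), 105), (np.float64(3.12), 96)]
[(np.float64(1.12), 17), (np.float64(1.16), 41), (np.float64(1.2), 66), (np.float64(1.24), 77), (np.float64(1.28), 26), (np.float64(2.52), 16), (np.float64(2.68), 21), (np.float64(2.72), 16), (np.float64(2.76), 62), (np.float64(2.8), 107), (np.float64(2.84), 158), (np.float64(2.88), 63), (np.float64(3.0), 19), (np.float64(3.04), 16)]
[(np.float64(0.12), 32), (np.float64(0.16), 68), (np.float64(0.2), 82), (np.float64(0.24), 102), (np.float64(0.28), 98), (np.float64(0.32), 108), (np.float64(0.36), 102), (np.float64(0.4), 712), (np.float64(0.44), 1315), (np.float64(0.48), 1570), (np.float64(0.52), 52), (np.float64(3.0), 45), (np.float64(3.04), 145), (np.float64(3.08), 127), (np.float64(3.12), 127)]
```

View pics/w10.png

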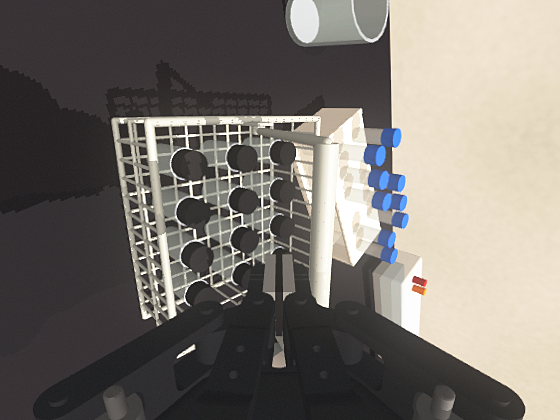

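Call:
jog_arm(
  linear=[
    [0, 0.006, 0.003],
    [0, 0.006, 0.0035],
    [0, 0.0055, 0.004],
    [0, 0.0055, 0.004],
    [0, 0, 0],
    [0, 0, 0],
  ],
  rot=[
    [0, 0, 0],
    [0, 0, 0],
    [0, 0, 0],
    [0, 0, 0],
    [0, 0, 0],
    [0, 0, 0],
  ],
  gripper=[1, 1, 1, 1, 1, 1],
)

```text
clock: 10.45
position: [0.6386, -0.2039, 0.098]
eef_rot: [[0.25, 0.689, 0.681], [0.968, -0.18, -0.174], [0.003, 0.703, -0.712]]
ft_force: [-0.6, -0.2, -0.1]
grip_width: 0.0001
```

```bash
python3 - <<'E'
from h import *
s=st(); f=grab('wrist','w11'); barfit(f); barfit(grab('top','t11'))
E
```

```text
10.45 pos [ 0.6386 -0.2039  0.098 ] f [-0.57 -0.25 -0.15] t [ 0.14  0.68 -0.06] w 0.0001 q [-0.521  0.291 -0.948 -0.428  0.189  1.38 ]
[(np.float64(0.88), 19), (np.float64(0.92), 25), (np.float64(0.96), 20), (np.float64(1.0), 57), (np.float64(1.04), 31), (np.float64(1.08), 56), (np.float64(1.12), 93), (np.float64(1.16), 163), (np.float64(1.2), 520), (np.float64(1.24), 216), (np.float64(1.28), 167), (np.float64(1.32), 131), (np.float64(1.36), 142), (np.float64(1.4), 101), (np.float64(1.44), 741), (np.float64(1.48), 2355), (np.float64(1.52), 800), (np.float64(1.56), 35), (np.float64(3.0), 36), (np.float64(3.04), 96), (np.float64(3.08), 89), (np.float64(3.12), 79)]
[(np.float64(1.48), 73), (np.float64(1.52), 63), (np.float64(1.56), 47), (np.float64(2.64), 20), (np.float64(2.76), 54), (np.float64(2.8), 118), (np.float64(2.84), 154), (np.float64(2.88), 57), (np.float64(3.04), 16)]
```

Call:
jog_arm(
  linear=[
    [0, -0.02, 0],
    [0, -0.02, 0],
    [0, -0.01, -0.04],
    [0, 0, -0.045],
    [0, 0, -0.045],
    [0, 0, 0],
    [0, 0, 0],
    [0, 0, 0],
    [0, 0, 0],
    [0, 0, 0],
    [0, 0, 0],
    [0, 0, 0],
  ],
  rot=[
    [0, 0, 0],
    [0, 0, 0],
    [0, 0, 0],
    [0, 0, 0],
    [0, 0, 0],
    [0.131, 0, 0],
    [0.131, 0, 0],
    [0.131, 0, 0],
    [0.131, 0, 0],
    [0.131, 0, 0],
    [0.126, 0, 0],
    [0, 0, 0],
  ],
  gripper=[1, 1, 1, 1, 1, -1, -1, -1, -1, -1, -1, -1],
)

```text
clock: 11.75
position: [0.5194, -0.1741, 0.1524]
eef_rot: [[0.25, 0.968, 0.029], [0.968, -0.25, -0.003], [0.004, 0.029, -1.0]]
ft_force: [1.8, 0.2, -0.7]
grip_width: 0.0856
```

```bash
python3 - <<'E'
from h import *
s=st(); f=grab('wrist','w12'); barfit(f); f2=grab('top','t12'); barfit(f2)
plan([.6204-.254*.028+.067*.0875*.967,-.1992-.967*.028-.067*.0875*.254,.26],down(1.314))
cv2.imwrite('pics/t12c.png',cv2.resize(f2['img'][100:300,240:470,::-1],None,fx=3,fy=3))
E
```

```text
11.75 pos [ 0.5194 -0.1741  0.1524] f [ 1.84  0.17 -0.68] t [ 0.02 -0.01  0.02] w 0.0856 q [-0.464  0.336 -0.203  1.005  0.01   1.36 ]
[(np.float64(1.44), 358), (np.float64(1.48), 1378), (np.float64(1.52), 960), (np.float64(1.56), 270), (np.float64(2.32), 30), (np.float64(2.36), 48), (np.float64(2.4), 61), (np.float64(2.44), 67), (np.float64(2.48), 69), (np.float64(2.52), 66), (np.float64(2.56), 59), (np.float64(2.6), 65), (np.float64(2.64), 57), (np.float64(2.68), 57), (np.float64(2.72), 43), (np.float64(2.76), 20), (np.float64(3.0), 74), (np.float64(3.04), 120), (np.float64(3.08), 100), (np.float64(3.12), 91)]
[(np.float64(1.16), 17), (np.float64(1.48), 40), (np.float64(1.52), 35), (np.float64(1.56), 27), (np.float64(2.52), 17), (np.float64(2.56), 20), (np.float64(2.64), 16), (np.float64(2.72), 20), (np.float64(2.76), 47), (np.float64(2.8), 126), (np.float64(2.84), 149), (np.float64(2.88), 68), (np.float64(2.92), 18), (np.float64(3.0), 18)]
rot-first: rotvec tool [ 0.0328 -0.0044  0.0037]  lin in new tool [-0.0271  0.1124 -0.1075]  lin in cur tool [-0.027   0.1158 -0.1038]
```

View pics/w12.png

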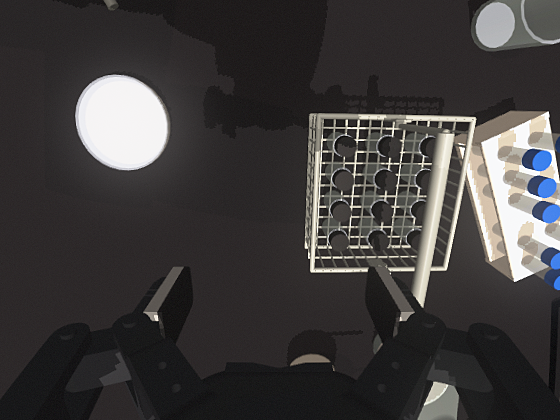

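View pics/t12c.png

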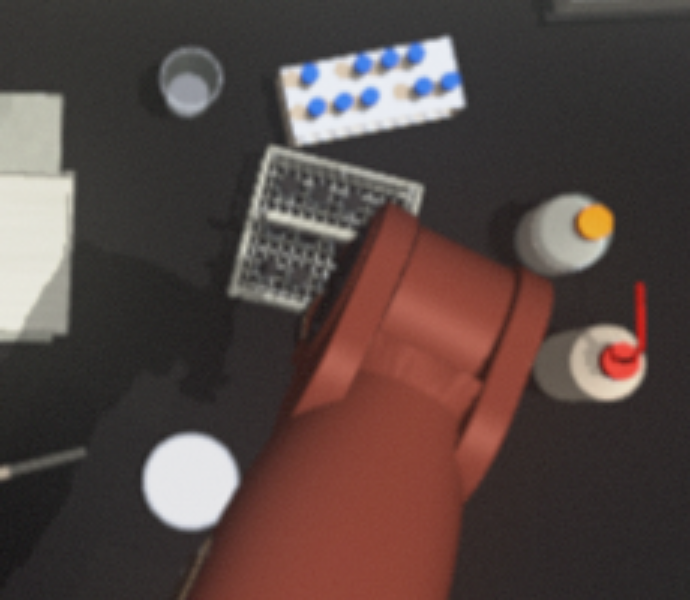

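```bash
python3 - <<'E'
from h import *
plan([.6133,-.2263,.22],down(1.314))
E
```

```text
rot-first: rotvec tool [ 0.0328 -0.0044  0.0037]  lin in new tool [-0.0271  0.1066 -0.0675]  lin in cur tool [-0.0272  0.1086 -0.0641]
```

Call:
jog_arm(
  linear=[
    [0, 0, -0.034],
    [0, 0, -0.034],
    [-0.007, 0.027, 0],
    [-0.007, 0.027, 0],
    [-0.007, 0.027, 0],
    [-0.006, 0.026, 0],
    [0, 0, 0],
    [0, 0, 0],
  ],
  rot=[
    [0.033, -0.004, 0.004],
    [0, 0, 0],
    [0, 0, 0],
    [0, 0, 0],
    [0, 0, 0],
    [0, 0, 0],
    [0, 0, 0],
    [0, 0, 0],
  ],
  gripper=[-1, -1, -1, -1, -1, -1, -1, -1],
)

```text
clock: 12.65
position: [0.6114, -0.2261, 0.222]
eef_rot: [[0.255, 0.967, 0.001], [0.967, -0.255, -0.0], [0.0, 0.001, -1.0]]
ft_force: [-0.5, 0.1, -0.0]
grip_width: 0.0853
```

```bash
python3 - <<'E'
from h import *
s=st(); f=grab('wrist','w13'); barfit(f)
plan([.6133,-.2263,.0905],down(1.314))
T=(cloud(f)-s['position'])@s['eef_rot']*1000
for v in (180,220,240,260,290): print(v,[(u,T[v,u].round(0).astype(int).tolist()) for u in range(250,320,5) if abs(T[v,u,2]+70)<30 or 30<T[v,u,2]<80 ][:16])
E
```

```text
12.65 pos [ 0.6114 -0.2261  0.222 ] f [-0.48  0.12 -0.02] t [-0.03  0.04 -0.06] w 0.0853 q [-0.466  0.532  0.289  1.327  0.     1.362]
[(np.float64(0.32), 16), (np.float64(0.4), 18), (np.float64(0.44), 19), (np.float64(0.48), 22), (np.float64(0.52), 25), (np.float64(0.56), 28), (np.float64(0.6), 27), (np.float64(0.64), 28), (np.float64(0.68), 21), (np.float64(1.44), 34), (np.float64(1.48), 637), (np.float64(1.52), 768), (np.float64(1.56), 507), (np.float64(2.2), 24), (np.float64(2.24), 43), (np.float64(2.28), 34), (np.float64(2.32), 38), (np.float64(2.36), 53), (np.float64(2.4), 44), (np.float64(2.44), 56), (np.float64(2.48), 53), (np.float64(2.52), 60), (np.float64(2.56), 53), (np.float64(2.6), 51), (np.float64(2.64), 58), (np.float64(2.68), 52), (np.float64(2.72), 43), (np.float64(2.76), 45), (np.float64(2.8), 37), (np.float64(2.84), 27), (np.float64(2.88), 18), (np.float64(2.96), 19), (np.float64(3.0), 29), (np.float64(3.04), 41), (np.float64(3.08), 38), (np.float64(3.12), 30)]
rot-first: rotvec tool [ 0.0008 -0.     -0.0009]  lin in new tool [1.000e-04 2.200e-03 1.318e-01]  lin in cur tool [1.000e-04 2.100e-03 1.318e-01]
180 [(270, [25, -7, 66]), (275, [26, -3, 65]), (280, [25, 1, 68])]
220 [(270, [-10, -7, 68]), (275, [-9, -3, 65]), (280, [-10, 1, 68])]
240 [(270, [-29, -8, 68]), (275, [-28, -3, 65]), (280, [-30, 1, 69])]
260 []
290 []
```

View pics/w13.png

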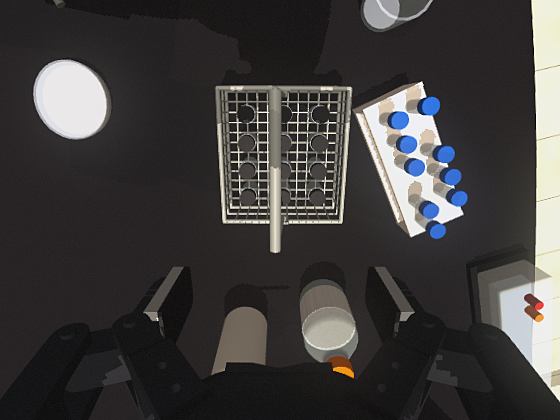

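Call:
jog_arm(
  linear=[
    [0, 0.002, 0.03],
    [0, 0, 0.03],
    [0, 0, 0.03],
    [0, 0, 0.025],
    [0, 0, 0.017],
    [0, 0, 0],
    [0, 0, 0],
  ],
  rot=[
    [0, 0, 0],
    [0, 0, 0],
    [0, 0, 0],
    [0, 0, 0],
    [0, 0, 0],
    [0, 0, 0],
    [0, 0, 0],
  ],
  gripper=[-1, -1, -1, -1, -1, -1, -1],
)

```text
clock: 13.4
position: [0.6139, -0.2265, 0.091]
eef_rot: [[0.255, 0.967, 0.001], [0.967, -0.255, -0.0], [-0.0, 0.001, -1.0]]
ft_force: [0.6, -0.6, 0.3]
grip_width: 0.0854
```

```bash
python3 - <<'E'
from h import *
s=st(); f=grab('wrist','w14'); grab('scene','s14')
T=(cloud(f)-s['position'])@s['eef_rot']*1000
for v in (120,180,220,250,270,290,310): print(v,[(u,T[v,u].round(0).astype(int).tolist()) for u in range(240,330,6) if T[v,u,2]<-40 ][:16])
i=load('s14')['img'][:,:,::-1]
cv2.imwrite('pics/s14c.png',cv2.resize(i[60:240,130:380],None,fx=3,fy=3,interpolation=cv2.INTER_CUBIC))
E
```

```text
13.4 pos [ 0.6139 -0.2265  0.091 ] f [ 0.62 -0.6   0.31] t [-0.03  0.02 -0.01] w 0.0854 q [-0.465  0.601  0.061  1.03   0.     1.363]
120 [(252, [78, -10, -64]), (258, [78, -8, -66]), (264, [78, -5, -66]), (270, [78, -3, -65]), (276, [78, -1, -63])]
180 [(258, [55, -8, -65]), (264, [56, -6, -66]), (270, [55, -3, -65]), (276, [55, -1, -63])]
220 [(258, [38, -8, -64]), (264, [39, -6, -66]), (270, [39, -4, -65]), (276, [39, -1, -64])]
250 [(258, [26, -9, -65]), (264, [26, -6, -66]), (270, [26, -4, -65]), (276, [24, -1, -62])]
270 [(258, [16, -9, -64]), (264, [16, -6, -65]), (270, [16, -4, -65]), (276, [15, -1, -62])]
290 [(258, [5, -9, -64]), (264, [6, -6, -65]), (270, [6, -4, -65]), (276, [4, -1, -62])]
310 [(258, [-5, -9, -64]), (264, [-4, -7, -65]), (270, [-4, -4, -65]), (276, [-6, -1, -62])]
```

View pics/w14.png

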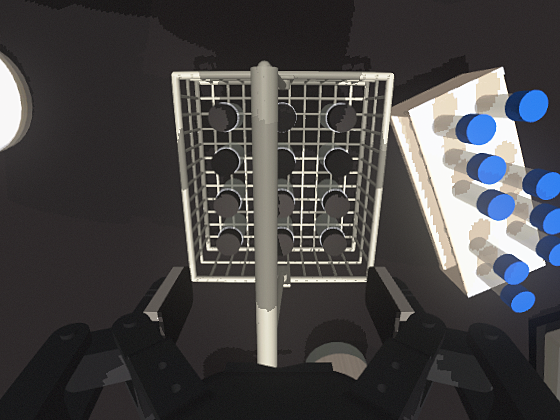

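View pics/s14c.png

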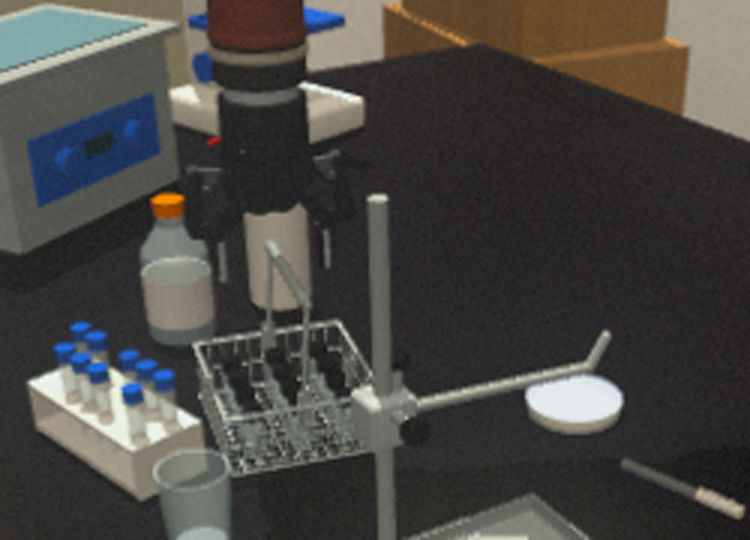

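Call:
jog_arm(
  linear=[
    [0, 0, 0],
    [0, 0, 0],
    [0, 0, 0],
    [0, 0, 0],
    [0, 0, 0],
    [0, 0, 0],
    [0, 0, 0],
    [0, 0, 0],
    [0, 0, 0],
    [0, 0, 0],
  ],
  rot=[
    [0, 0, 0],
    [0, 0, 0],
    [0, 0, 0],
    [0, 0, 0],
    [0, 0, 0],
    [0, 0, 0],
    [0, 0, 0],
    [0, 0, 0],
    [0, 0, 0],
    [0, 0, 0],
  ],
  gripper=[-0.2, 0.3, 0.6, 1, 1, 1, 1, 1, 1, 1],
  squeeze=80,
)

```text
clock: 14.5
position: [0.6143, -0.2269, 0.09]
eef_rot: [[0.255, 0.967, 0.0], [0.967, -0.255, -0.0], [-0.0, 0.0, -1.0]]
ft_force: [-0.5, 1.0, 3.7]
grip_width: 0.0074
```

```bash
python3 - <<'E'
from h import *
s=st(); f=grab('wrist','w15')
T=(cloud(f)-s['position'])@s['eef_rot']*1000
for v in (100,180,240): print(v,[(u,T[v,u].round(0).astype(int).tolist()) for u in range(240,330,6) if T[v,u,2]<-40 ][:16])
E
```

```text
14.5 pos [ 0.6143 -0.2269  0.09  ] f [-0.49  1.04  3.73] t [ 0.06  0.29 -0.03] w 0.0074 q [-0.465  0.603  0.063  1.03  -0.     1.363]
100 [(270, [85, -3, -66]), (276, [85, -1, -67]), (282, [85, 1, -67]), (288, [85, 3, -66])]
180 [(270, [55, -3, -65]), (276, [56, -1, -67]), (282, [56, 1, -66]), (288, [56, 4, -66])]
240 [(270, [31, -4, -66]), (276, [31, -1, -67]), (282, [31, 1, -66]), (288, [30, 4, -65])]
```

View pics/w15.png

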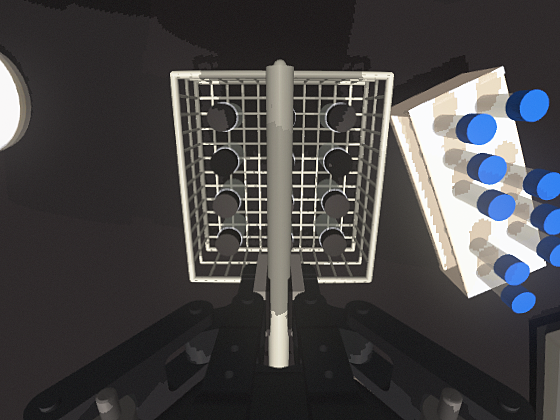

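Call:
jog_arm(
  linear=[
    [0, 0, -0.005],
    [0, 0, -0.01],
    [0, 0, -0.015],
    [0, 0, -0.02],
    [0, 0, 0],
    [0, 0, 0],
    [0, 0, 0],
  ],
  rot=[
    [0, 0, 0],
    [0, 0, 0],
    [0, 0, 0],
    [0, 0, 0],
    [0, 0, 0],
    [0, 0, 0],
    [0, 0, 0],
  ],
  gripper=[1, 1, 1, 1, 1, 1, 1],
)

```text
clock: 15.25
position: [0.6137, -0.2265, 0.1388]
eef_rot: [[0.255, 0.967, -0.001], [0.967, -0.255, 0.0], [0.0, -0.001, -1.0]]
ft_force: [0.1, 0.8, -3.7]
grip_width: 0.0076
```

```bash
python3 - <<'E'
from h import *
s=st(); f=grab('wrist','w16'); grab('scene','s16')
T=(cloud(f)-s['position'])@s['eef_rot']*1000
for v in (80,100,180,240): print(v,[(u,T[v,u].round(0).astype(int).tolist()) for u in range(240,330,6) if T[v,u,2]<-40 ][:16])
i=load('s16')['img'][:,:,::-1]
cv2.imwrite('pics/s16c.png',cv2.resize(i[60:240,130:380],None,fx=3,fy=3,interpolation=cv2.INTER_CUBIC))
E
```

```text
15.25 pos [ 0.6137 -0.2265  0.1388] f [ 0.12  0.79 -3.69] t [-0.09  0.02  0.01] w 0.0076 q [-0.465  0.571  0.138  1.139 -0.     1.363]
80 [(270, [91, -3, -66]), (276, [91, -1, -66]), (282, [91, 1, -67]), (288, [91, 3, -65])]
100 [(270, [85, -3, -64]), (276, [85, -1, -65]), (282, [85, 1, -65]), (288, [85, 3, -66])]
180 [(270, [55, -3, -66]), (276, [56, -1, -67]), (282, [56, 1, -67]), (288, [55, 4, -64])]
240 [(270, [30, -4, -65]), (276, [31, -1, -67]), (282, [31, 1, -67]), (288, [30, 4, -65])]
```

View pics/w16.png

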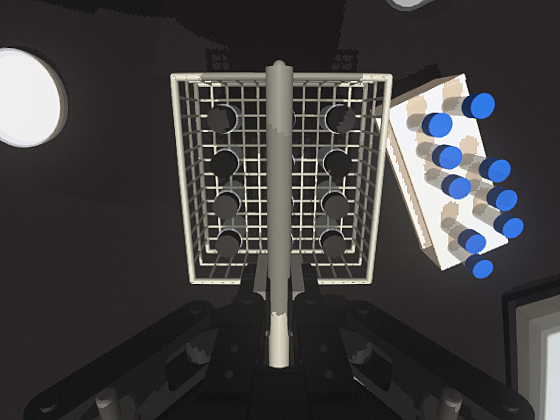

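View pics/s16c.png

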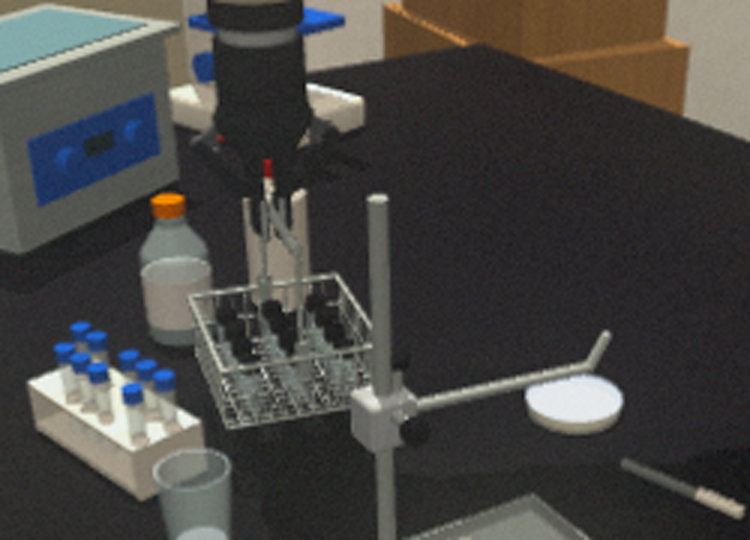

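```bash
python3 - <<'E'
from h import *
plan([.46,-.19,.215],down(1.526))
plan([.4587,.122,.195],down(1.526))
E
```

```text
rot-first: rotvec tool [-0.0015 -0.0004 -0.2127]  lin in new tool [ 0.0296 -0.1551 -0.0763]  lin in cur tool [-0.0038 -0.158  -0.076 ]
rot-first: rotvec tool [-0.0015 -0.0004 -0.2127]  lin in new tool [ 0.3412 -0.1704 -0.0563]  lin in cur tool [ 0.2976 -0.2387 -0.0558]
```

Call:
jog_arm(
  linear=[
    [0, 0, -0.013],
    [0, 0, -0.02],
    [0, 0, -0.02],
    [0, -0.007, -0.015],
    [0, -0.018, -0.007],
    [0, -0.022, 0],
    [0, -0.022, 0],
    [0, -0.022, 0],
    [0, -0.022, 0],
    [0, -0.02, 0],
    [0, -0.015, 0],
    [0, -0.008, 0],
    [0, -0.002, 0],
    [0, 0, 0],
    [0, 0, 0],
    [0, 0, 0],
    [0, 0, 0],
    [0, 0, 0],
    [0, 0, 0],
  ],
  rot=[
    [0, 0, 0],
    [0, 0, 0],
    [0, 0, 0],
    [0, 0, 0],
    [0, 0, 0],
    [0, 0, 0],
    [0, 0, 0],
    [0, 0, 0],
    [0, 0, 0],
    [0, 0, 0],
    [0, 0, 0],
    [0, 0, 0],
    [0, 0, -0.03],
    [0, 0, -0.045],
    [0, 0, -0.05],
    [0, 0, -0.045],
    [0, 0, -0.03],
    [0, 0, -0.013],
    [0, 0, 0],
  ],
  gripper=[1, 1, 1, 1, 1, 1, 1, 1, 1, 1, 1, 1, 1, 1, 1, 1, 1, 1, 1],
)

```text
clock: 17.25
position: [0.4616, -0.1866, 0.2149]
eef_rot: [[0.045, 0.999, 0.0], [0.999, -0.045, -0.0], [-0.0, 0.0, -1.0]]
ft_force: [0.3, -0.1, -3.4]
grip_width: 0.0076
```

```bash
python3 - <<'E'
from h import *
st(); plan([.4587,.122,.195],down(1.526))
E
```

```text
17.25 pos [ 0.4616 -0.1866  0.2149] f [ 0.35 -0.14 -3.4 ] t [-0.08 -0.03  0.01] w 0.0076 q [-0.531  0.228 -0.183  1.159 -0.     1.084]
rot-first: rotvec tool [0.0004 0.0002 0.0002]  lin in new tool [ 0.3082 -0.0167  0.0199]  lin in cur tool [ 0.3082 -0.0166  0.0198]
```

Call:
jog_arm(
  linear=[
    [0.01, -0.001, 0],
    [0.02, -0.001, 0],
    [0.028, -0.001, 0],
    [0.028, -0.001, 0],
    [0.028, -0.002, 0],
    [0.028, -0.002, 0],
    [0.028, -0.002, 0],
    [0.028, -0.002, 0],
    [0.028, -0.002, 0],
    [0.028, -0.001, 0.004],
    [0.024, -0.001, 0.006],
    [0.018, -0.001, 0.006],
    [0.009, 0, 0.004],
    [0.003, 0, 0],
    [0, 0, 0],
    [0, 0, 0],
    [0, 0, 0],
  ],
  rot=[
    [0, 0, 0],
    [0, 0, 0],
    [0, 0, 0],
    [0, 0, 0],
    [0, 0, 0],
    [0, 0, 0],
    [0, 0, 0],
    [0, 0, 0],
    [0, 0, 0],
    [0, 0, 0],
    [0, 0, 0],
    [0, 0, 0],
    [0, 0, 0],
    [0, 0, 0],
    [0, 0, 0],
    [0, 0, 0],
    [0, 0, 0],
  ],
  gripper=[1, 1, 1, 1, 1, 1, 1, 1, 1, 1, 1, 1, 1, 1, 1, 1, 1],
)

```text
clock: 18.95
position: [0.4584, 0.1212, 0.195]
eef_rot: [[0.045, 0.999, 0.001], [0.999, -0.045, -0.0], [-0.0, 0.001, -1.0]]
ft_force: [0.8, 0.2, -3.3]
grip_width: 0.0078
```

```bash
python3 - <<'E'
from h import *
s=st(); f=grab('wrist','w17'); g=grab('scene','s17')
T=(cloud(f)-s['position'])@s['eef_rot']*1000
for v in (70,100,180,240): print(v,[(u,T[v,u].round(0).astype(int).tolist()) for u in range(240,330,6) if T[v,u,2]<-40 ][:16])
i=g['img'][:,:,::-1]
cv2.imwrite('pics/s17c.png',cv2.resize(i[90:310,190:440],None,fx=2.7,fy=2.7,interpolation=cv2.INTER_CUBIC))
E
```

```text
18.95 pos [0.4584 0.1212 0.195 ] f [ 0.75  0.17 -3.33] t [-0.06  0.04  0.03] w 0.0078 q [ 0.104  0.193 -0.281  1.096 -0.     1.721]
70 [(270, [95, -3, -65]), (276, [94, -1, -67]), (282, [95, 1, -66]), (288, [95, 4, -64])]
100 [(270, [85, -3, -65]), (276, [85, -1, -67]), (282, [85, 1, -66]), (288, [85, 4, -65])]
180 [(270, [55, -3, -65]), (276, [82, 0, -180]), (282, [55, 1, -65]), (288, [55, 4, -65])]
240 [(270, [30, -3, -66]), (276, [31, -1, -66]), (282, [31, 2, -66]), (288, [30, 4, -65])]
```

View pics/w17.png

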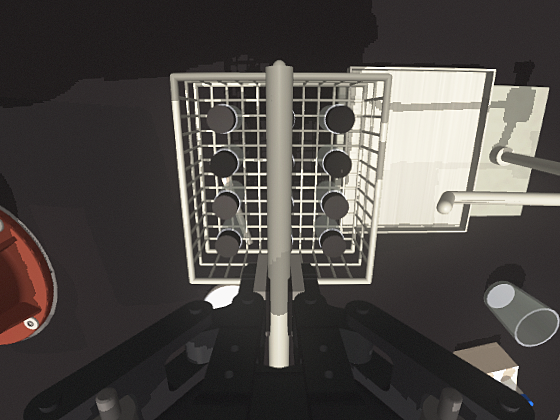

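View pics/s17c.png

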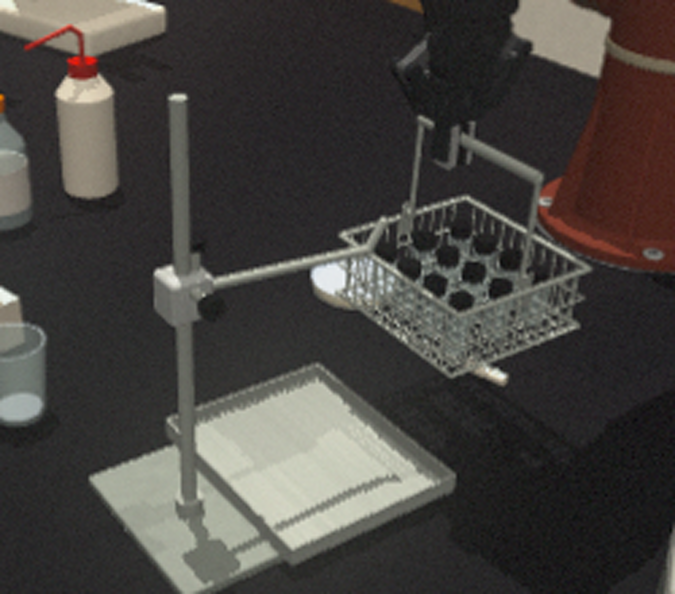

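```bash
python3 - <<'E'
from h import *
f=load('w17'); s=arm.state(); C=cloud(f)
for u in range(440,560,8):
    col=C[185:222,u]; k=(col[:,2]>.17)&(col[:,2]<.26)
    if k.any():
        c=col[k]; j=c[:,2].argmax(); print(u,'ymean',c[:,1].mean().round(4),'x',c[:,0].mean().round(4),'zmax',c[:,2].max().round(4),'zmed',np.median(c[:,2]).round(4),k.sum())
print('bar mid',s['position']+s['eef_rot']@np.array([.028,0,-.061]))
# basket rim corners in image for midpoint check
K=C[60:300,160:400].reshape(-1,3); T=(K-s['position'])@s['eef_rot']; k=(T[:,2]>.02)&(T[:,2]<.04)
print((T[k].min(0)*1000).round(1),(T[k].max(0)*1000).round(1))
# scene-camera/wrist upright top line near rod
r=C[:,490:505][140:170].reshape(-1,3); r=r[r[:,2]>.3]; print('rod top',len(r), r.mean(0) if len(r) else '')
E
```

```text
440 ymean 0.1481 x 0.5502 zmax 0.2182 zmed 0.217 15
448 ymean 0.1494 x 0.5557 zmax 0.22 zmed 0.2166 22
456 ymean 0.1475 x 0.5682 zmax 0.2008 zmed 0.2 13
464 ymean 0.1475 x 0.5729 zmax 0.2012 zmed 0.2006 13
472 ymean 0.1473 x 0.5779 zmax 0.202 zmed 0.2006 13
480 ymean 0.1466 x 0.583 zmax 0.2019 zmed 0.2009 13
488 ymean 0.1464 x 0.5877 zmax 0.2024 zmed 0.2013 13
496 ymean 0.1464 x 0.5925 zmax 0.2027 zmed 0.2018 13
504 ymean 0.1463 x 0.5973 zmax 0.2033 zmed 0.2023 13
512 ymean 0.1463 x 0.6021 zmax 0.2041 zmed 0.2029 13
520 ymean 0.1462 x 0.607 zmax 0.205 zmed 0.2033 13
528 ymean 0.1457 x 0.6122 zmax 0.2048 zmed 0.2035 14
536 ymean 0.1456 x 0.6171 zmax 0.2056 zmed 0.2041 14
544 ymean 0.1455 x 0.6222 zmax 0.206 zmed 0.2041 14
552 ymean 0.1451 x 0.6271 zmax 0.2062 zmed 0.2044 13
bar mid [0.45960302 0.14934274 0.25591031]
[-50.  -71.2  27. ] [104.7  74.9  40. ]
rod top 2 [0.4621384  0.20268785 0.3752324 ]
```

Call:
jog_arm(
  linear=[
    [0, 0.006, 0],
    [0.001, 0.012, 0],
    [0.001, 0.015, 0],
    [0.001, 0.018, 0],
    [0, 0.018, 0],
    [0, 0.018, 0],
    [0, 0.016, 0],
    [0, 0.012, 0],
    [0, 0.007, 0],
    [0, 0.003, 0],
    [0, 0, 0],
    [0, 0, 0],
    [0, 0, 0],
  ],
  rot=[
    [0, 0, 0],
    [0, 0, 0],
    [0, 0, 0],
    [0, 0, 0],
    [0, 0, 0],
    [0, 0, 0],
    [0, 0, 0],
    [0, 0, 0],
    [0, 0, 0],
    [0, 0, 0],
    [0, 0, 0],
    [0, 0, 0],
    [0, 0, 0],
  ],
  gripper=[1, 1, 1, 1, 1, 1, 1, 1, 1, 1, 1, 1, 1],
)

```text
clock: 20.35
position: [0.5828, 0.1194, 0.1949]
eef_rot: [[0.044, 0.999, 0.0], [0.999, -0.044, -0.0], [-0.0, 0.0, -1.0]]
ft_force: [-0.6, 0.8, -4.6]
grip_width: 0.0079
```

```bash
python3 - <<'E'
from h import *
s=st(); f=grab('wrist','w18'); g=grab('scene','s18')
print('bar mid',s['position']+s['eef_rot']@np.array([.0275,0,-.061]))
i=g['img'][:,:,::-1]
cv2.imwrite('pics/s18c.png',cv2.resize(i[60:280,190:440],None,fx=2.7,fy=2.7,interpolation=cv2.INTER_CUBIC))
E
```

```text
20.35 pos [0.5828 0.1194 0.1949] f [-0.61  0.8  -4.62] t [-0.09  0.   -0.03] w 0.0079 q [ 0.079  0.425  0.046  1.192 -0.     1.694]
bar mid [0.58402638 0.14684772 0.25592155]
```

View pics/w18.png

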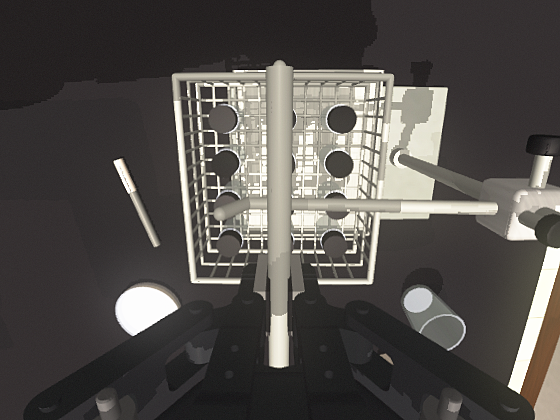

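View pics/s18c.png

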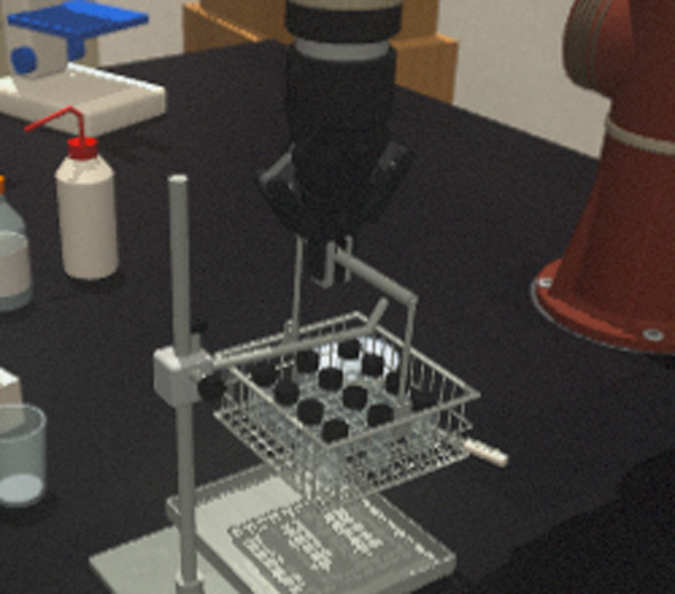

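Call:
jog_arm(
  linear=[
    [0, 0, 0.006],
    [0, 0, 0.01],
    [0, 0, 0.01],
    [0, 0, 0.008],
    [0, 0, 0.005],
    [0, 0, 0.003],
    [0, 0, 0.001],
    [0, 0, 0],
    [0, 0, 0],
    [0, 0, 0],
  ],
  rot=[
    [0, 0, 0],
    [0, 0, 0],
    [0, 0, 0],
    [0, 0, 0],
    [0, 0, 0],
    [0, 0, 0],
    [0, 0, 0],
    [0, 0, 0],
    [0, 0, 0],
    [0, 0, 0],
  ],
  gripper=[1, 1, 1, 1, 1, 1, 1, 1, 1, 1],
)

```text
clock: 21.45
position: [0.5835, 0.1193, 0.1521]
eef_rot: [[0.044, 0.999, 0.001], [0.999, -0.044, -0.0], [-0.0, 0.001, -1.0]]
ft_force: [0.2, -0.2, -3.8]
grip_width: 0.0077
```

```bash
python3 - <<'E'
from h import *
s=st(); f=grab('wrist','w19')
print('bar mid',s['position']+s['eef_rot']@np.array([.0275,0,-.061]))
T=(cloud(f)-s['position'])@s['eef_rot']*1000
for v in (195,200,205,210,215,220): print(v,[(u,T[v,u].round(0).astype(int).tolist()) for u in range(215,340,8) if -75<T[v,u,2]<20])
s=st()
E
```

```text
21.45 pos [0.5835 0.1193 0.1521] f [ 0.16 -0.2  -3.8 ] t [-0.05 -0.01 -0.02] w 0.0077 q [ 0.079  0.448 -0.031  1.091 -0.     1.694]
bar mid [0.58462605 0.14680012 0.2131209 ]
195 [(271, [50, -3, -66]), (279, [50, 0, -66]), (287, [49, 3, -64])]
200 [(271, [48, -3, -66]), (279, [48, 0, -67]), (287, [47, 3, -64])]
205 [(271, [45, -3, -66]), (279, [46, 0, -66]), (287, [45, 4, -65])]
210 [(271, [43, -3, -65]), (279, [44, 0, -67]), (287, [43, 4, -65])]
215 [(271, [41, -3, -65]), (279, [41, 0, -66]), (287, [41, 4, -64])]
220 [(271, [39, -3, -64]), (279, [40, 0, -67]), (287, [39, 4, -65])]
21.5 pos [0.5834 0.1193 0.1521] f [-0.   -0.43 -3.57] t [-0.08  0.03 -0.01] w 0.0074 q [ 0.079  0.448 -0.031  1.091 -0.     1.694]
```

View pics/w19.png

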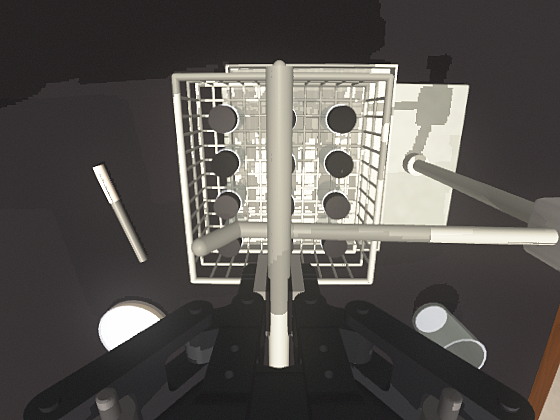

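Call:
jog_arm(
  linear=[
    [0, 0, 0.001],
    [0, 0, 0.001],
    [0, 0, 0.001],
    [0, 0, 0.001],
    [0, 0, 0],
    [0, 0, 0],
  ],
  rot=[
    [0, 0, 0],
    [0, 0, 0],
    [0, 0, 0],
    [0, 0, 0],
    [0, 0, 0],
    [0, 0, 0],
  ],
  gripper=[1, 1, 1, 1, 1, 1],
)

```text
clock: 22.1
position: [0.5832, 0.1193, 0.1477]
eef_rot: [[0.044, 0.999, 0.0], [0.999, -0.044, -0.0], [-0.0, 0.0, -1.0]]
ft_force: [-0.2, 0.7, -3.7]
grip_width: 0.0074
```

```bash
cat > fz.py <<'E'
from h import *
F=[];
for k in range(4):
    s=arm.state(); F.append(s['ft_force']); arm.grab_frame('wrist')
F=np.array(F); print('f',F.round(2).tolist(),'mean',F.mean(0).round(2),'t',s['ft_torque'].round(3)); st()
E
python3 fz.py
```

```text
f [[-0.22, 0.66, -3.68], [0.74, 0.21, -4.35], [-0.12, -0.52, -3.04], [0.3, -0.8, -3.59]] mean [ 0.18 -0.11 -3.67] t [-0.071 -0.    -0.058]
22.3 pos [0.5832 0.1193 0.1478] f [ 0.04  0.24 -3.4 ] t [-0.1  -0.03 -0.  ] w 0.0077 q [ 0.079  0.451 -0.038  1.081 -0.     1.694]
```

Call:
jog_arm(
  linear=[
    [0, 0, 0.0007],
    [0, 0, 0.0007],
    [0, 0, 0],
  ],
  rot=[
    [0, 0, 0],
    [0, 0, 0],
    [0, 0, 0],
  ],
  gripper=[1, 1, 1],
)

```text
clock: 22.6
position: [0.5831, 0.1193, 0.1463]
eef_rot: [[0.044, 0.999, 0.0], [0.999, -0.044, -0.0], [-0.0, 0.0, -1.0]]
ft_force: [0.5, 0.0, -3.5]
grip_width: 0.0075
```

```bash
python3 fz.py
```

```text
f [[0.49, 0.03, -3.53], [-0.5, -0.17, -3.39], [-0.55, -0.53, -3.3], [-0.49, 0.2, -3.3]] mean [-0.26 -0.12 -3.38] t [-0.061  0.019 -0.037]
22.8 pos [0.5832 0.1193 0.1464] f [-0.72  0.53 -4.41] t [-0.05  0.04 -0.03] w 0.008 q [ 0.079  0.452 -0.04   1.078 -0.     1.694]
```

Call:
jog_arm(
  linear=[
    [0, 0, 0.0005],
    [0, 0, 0.0005],
    [0, 0, 0],
  ],
  rot=[
    [0, 0, 0],
    [0, 0, 0],
    [0, 0, 0],
  ],
  gripper=[1, 1, 1],
)

```text
clock: 23.1
position: [0.5831, 0.1193, 0.1453]
eef_rot: [[0.044, 0.999, 0.0], [0.999, -0.044, -0.0], [-0.0, 0.0, -1.0]]
ft_force: [-0.1, -0.3, -3.9]
grip_width: 0.0074
```

```bash
python3 fz.py
```

```text
f [[-0.11, -0.3, -3.89], [-0.37, -0.11, -4.69], [-0.02, 0.05, -3.77], [0.82, -0.84, -3.82]] mean [ 0.08 -0.3  -4.04] t [-0.089 -0.011 -0.011]
23.3 pos [0.5832 0.1193 0.1454] f [ 0.18 -0.3  -2.97] t [-0.11  0.04 -0.02] w 0.0076 q [ 0.079  0.453 -0.042  1.076 -0.     1.694]
```

Call:
jog_arm(
  linear=[
    [0, 0, 0.0005],
    [0, 0, 0.0005],
    [0, 0, 0],
  ],
  rot=[
    [0, 0, 0],
    [0, 0, 0],
    [0, 0, 0],
  ],
  gripper=[1, 1, 1],
)

```text
clock: 23.6
position: [0.5833, 0.1193, 0.1445]
eef_rot: [[0.044, 0.999, 0.001], [0.999, -0.044, -0.0], [-0.0, 0.001, -1.0]]
ft_force: [-0.2, -1.1, -1.7]
grip_width: 0.0076
```

```bash
python3 fz.py
```

```text
f [[-0.17, -1.13, -1.71], [-0.73, -0.2, -1.94], [-1.18, -0.06, -1.75], [0.53, -0.55, -0.85]] mean [-0.39 -0.48 -1.57] t [-0.072  0.042 -0.002]
23.8 pos [0.5833 0.1193 0.1445] f [ 0.41  0.78 -2.03] t [-0.03  0.02  0.05] w 0.0076 q [ 0.079  0.453 -0.044  1.073 -0.     1.694]
```

Call:
jog_arm(
  linear=[
    [0, -0.001, 0.0001],
    [0, -0.001, 0.0001],
    [0, -0.001, 0.0001],
    [0, -0.001, 0.0001],
    [0, -0.001, 0.0001],
    [0, -0.001, 0.0001],
    [0, -0.001, 0.0001],
    [0, 0, 0],
  ],
  rot=[
    [0, 0, 0],
    [0, 0, 0],
    [0, 0, 0],
    [0, 0, 0],
    [0, 0, 0],
    [0, 0, 0],
    [0, 0, 0],
    [0, 0, 0],
  ],
  gripper=[1, 1, 1, 1, 1, 1, 1, 1],
)

```text
clock: 24.6
position: [0.5759, 0.1197, 0.1437]
eef_rot: [[0.044, 0.999, -0.0], [0.999, -0.044, -0.0], [-0.0, -0.0, -1.0]]
ft_force: [0.5, -0.1, -0.8]
grip_width: 0.0076
```

```bash
python3 fz.py; python3 - <<'E'
from h import *
f=grab('wrist','w20'); cv2.imwrite('pics/w20c.png',cv2.resize(f['img'][200:300,190:340,::-1],None,fx=5,fy=5,interpolation=cv2.INTER_CUBIC))
E
```

```text
f [[0.55, -0.11, -0.8], [-0.13, 0.72, -0.98], [-0.06, 0.51, -0.41], [-0.16, -0.12, -0.95]] mean [ 0.05  0.25 -0.79] t [-0.006  0.131  0.007]
24.8 pos [0.576  0.1196 0.1436] f [-0.79  0.67 -0.71] t [-0.04  0.17 -0.01] w 0.0078 q [ 0.081  0.441 -0.065  1.064 -0.     1.696]
```

View pics/w20c.png

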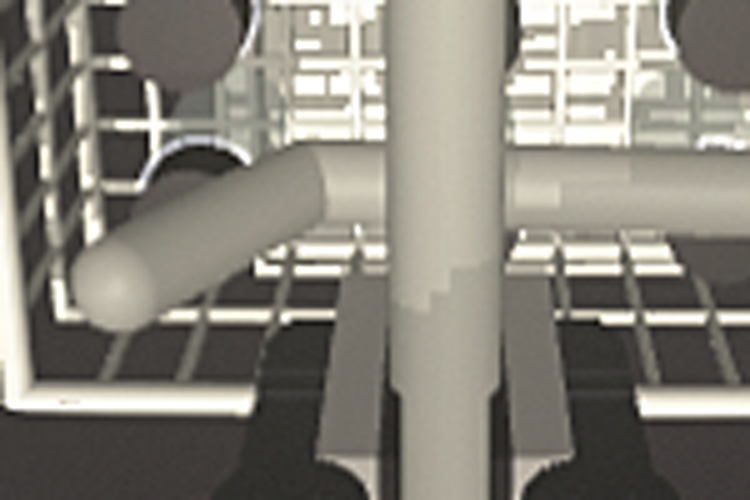

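Call:
jog_arm(
  linear=[
    [0, -0.001, 0],
    [0, -0.001, 0.0001],
    [0, -0.001, 0],
    [0, -0.001, 0.0001],
    [0, 0, 0],
  ],
  rot=[
    [0, 0, 0],
    [0, 0, 0],
    [0, 0, 0],
    [0, 0, 0],
    [0, 0, 0],
  ],
  gripper=[1, 1, 1, 1, 1],
)

```text
clock: 25.35
position: [0.5719, 0.1198, 0.1434]
eef_rot: [[0.044, 0.999, -0.0], [0.999, -0.044, -0.0], [-0.0, -0.0, -1.0]]
ft_force: [0.2, 0.4, -1.4]
grip_width: 0.0074
```

```bash
python3 fz.py
```

```text
f [[0.21, 0.45, -1.44], [-0.21, -0.3, -1.15], [-0.68, -0.51, -1.22], [-1.18, -1.03, -0.69]] mean [-0.47 -0.35 -1.13] t [-0.056  0.152  0.007]
25.55 pos [0.5719 0.1198 0.1434] f [-0.07  0.77 -0.71] t [-0.    0.23  0.03] w 0.0076 q [ 0.082  0.434 -0.077  1.06  -0.     1.697]
```

Call:
jog_arm(
  linear=[
    [0, -0.0007, 0.0001],
    [0, -0.0007, 0],
    [0, 0, 0],
  ],
  rot=[
    [0, 0, 0],
    [0, 0, 0],
    [0, 0, 0],
  ],
  gripper=[1, 1, 1],
)

```text
clock: 25.85
position: [0.5708, 0.1199, 0.1434]
eef_rot: [[0.044, 0.999, 0.0], [0.999, -0.044, -0.0], [-0.0, 0.0, -1.0]]
ft_force: [0.5, -0.5, -0.9]
grip_width: 0.0073
```

```bash
python3 fz.py; python3 - <<'E'
from h import *
f=grab('wrist','w21'); cv2.imwrite('pics/w21c.png',cv2.resize(f['img'][200:300,190:340,::-1],None,fx=5,fy=5,interpolation=cv2.INTER_CUBIC))
E
```

```text
f [[0.48, -0.55, -0.92], [1.24, 0.14, -0.92], [-0.21, -0.67, -1.12], [-0.4, 0.41, -1.53]] mean [ 0.28 -0.17 -1.12] t [-0.068 -0.09  -0.027]
26.05 pos [0.5708 0.1199 0.1434] f [ 0.78  0.15 -1.5 ] t [-0.05 -0.03  0.02] w 0.008 q [ 0.082  0.432 -0.081  1.058 -0.     1.697]
```

View pics/w21c.png

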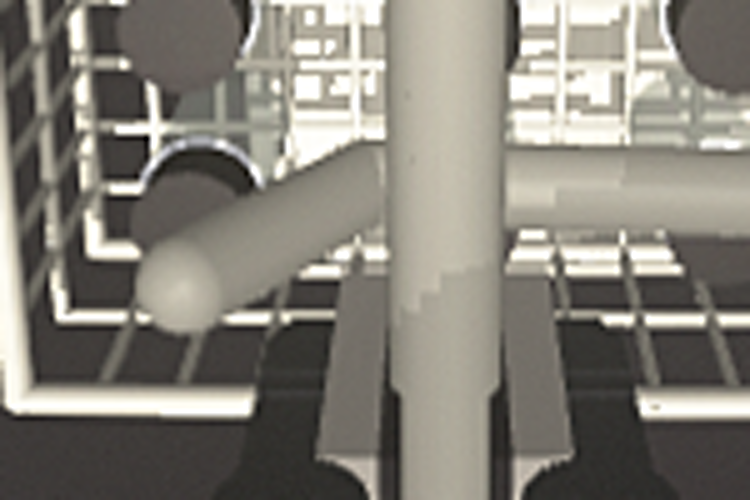

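Call:
jog_arm(
  linear=[
    [0, -0.0007, 0],
    [0, 0, 0],
    [0, 0, 0],
  ],
  rot=[
    [0, 0, 0],
    [0, 0, 0],
    [0, 0, 0],
  ],
  gripper=[1, 1, 1],
)

```text
clock: 26.4
position: [0.5701, 0.1199, 0.1434]
eef_rot: [[0.044, 0.999, 0.0], [0.999, -0.044, -0.0], [-0.0, 0.0, -1.0]]
ft_force: [0.4, -0.6, -0.6]
grip_width: 0.0077
```

```bash
python3 fz.py
```

```text
f [[0.37, -0.59, -0.59], [-0.5, 0.15, -1.98], [0.4, 0.27, -1.39], [-0.34, -1.23, -0.91]] mean [-0.02 -0.35 -1.22] t [-0.018 -0.015 -0.012]
26.6 pos [0.5701 0.1199 0.1433] f [-0.1  -0.91 -1.35] t [-0.03  0.01 -0.01] w 0.0076 q [ 0.082  0.431 -0.083  1.057 -0.     1.697]
```

Call:
jog_arm(
  linear=[
    [0, -0.0008, 0],
    [0, 0, 0],
    [0, 0, 0],
  ],
  rot=[
    [0, 0, 0],
    [0, 0, 0],
    [0, 0, 0],
  ],
  gripper=[1, 1, 1],
)

```text
clock: 26.9
position: [0.5692, 0.1199, 0.1433]
eef_rot: [[0.044, 0.999, 0.0], [0.999, -0.044, -0.0], [-0.0, 0.0, -1.0]]
ft_force: [-0.3, -0.1, -1.6]
grip_width: 0.0077
```

```bash
python3 fz.py; python3 - <<'E'
from h import *
f=grab('wrist','w22'); cv2.imwrite('pics/w22c.png',cv2.resize(f['img'][200:300,190:340,::-1],None,fx=5,fy=5,interpolation=cv2.INTER_CUBIC))
E
```

```text
f [[-0.33, -0.15, -1.62], [0.52, 0.24, -2.17], [-0.62, -0.57, -1.81], [0.66, -1.19, -1.85]] mean [ 0.06 -0.42 -1.86] t [-0.057  0.006 -0.014]
27.1 pos [0.5692 0.1199 0.1433] f [ 0.94 -0.7  -1.14] t [-0.05 -0.   -0.04] w 0.0072 q [ 0.082  0.429 -0.085  1.056 -0.     1.697]
```

View pics/w22c.png

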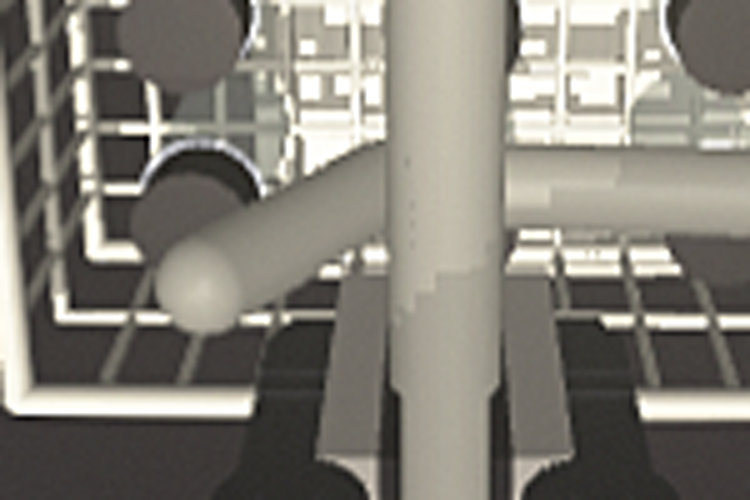

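Call:
jog_arm(
  linear=[
    [0, 0, 0.0003],
    [0, 0, 0.0003],
    [0, 0, 0],
  ],
  rot=[
    [0, 0, 0],
    [0, 0, 0],
    [0, 0, 0],
  ],
  gripper=[1, 1, 1],
)

```text
clock: 27.45
position: [0.5693, 0.1199, 0.1429]
eef_rot: [[0.044, 0.999, 0.0], [0.999, -0.044, -0.0], [-0.0, 0.0, -1.0]]
ft_force: [-0.7, -0.4, -0.6]
grip_width: 0.0074
```

```bash
python3 fz.py
```

```text
f [[-0.7, -0.37, -0.59], [-1.61, 0.21, 0.21], [-1.36, -0.14, -0.27], [-0.26, 0.89, 0.45]] mean [-0.98  0.15 -0.05] t [-0.034  0.193  0.044]
27.65 pos [0.5693 0.1199 0.1429] f [-1.74  0.83  0.8 ] t [-0.07  0.21  0.02] w 0.0075 q [ 0.082  0.429 -0.086  1.055 -0.     1.697]
```

Call:
jog_arm(
  linear=[
    [0, -0.0005, 0],
    [0, -0.0005, 0],
    [0, 0, 0],
  ],
  rot=[
    [0, 0, 0],
    [0, 0, 0],
    [0, 0, 0],
  ],
  gripper=[1, 1, 1],
)

```text
clock: 27.95
position: [0.5687, 0.12, 0.1429]
eef_rot: [[0.045, 0.999, 0.001], [0.999, -0.045, -0.0], [-0.0, 0.001, -1.0]]
ft_force: [1.5, 0.4, -1.2]
grip_width: 0.0076
```

```bash
python3 fz.py; python3 - <<'E'
from h import *
f=grab('scene','s23'); i=f['img'][:,:,::-1]
cv2.imwrite('pics/s23c.png',cv2.resize(i[130:280,230:390],None,fx=4.5,fy=4,interpolation=cv2.INTER_CUBIC))
E
```

```text
f [[1.47, 0.37, -1.2], [2.81, 0.43, -0.11], [2.28, 0.06, 0.7], [1.78, 0.02, 0.62]] mean [2.09 0.22 0.  ] t [-0.115 -0.377 -0.033]
28.15 pos [0.5686 0.12   0.1429] f [ 2.56  0.72 -0.27] t [-0.04 -0.39 -0.07] w 0.0081 q [ 0.082  0.428 -0.089  1.053 -0.     1.698]
```

View pics/s23c.png

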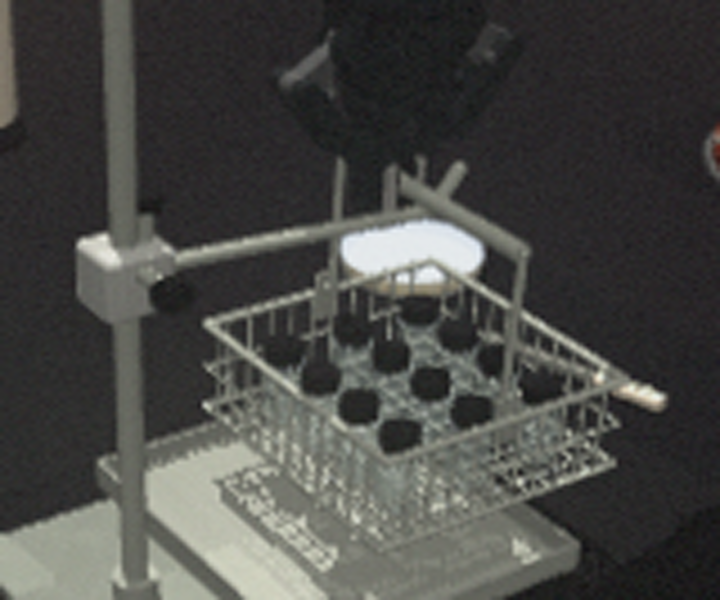

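Call:
jog_arm(
  linear=[
    [0, 0.0003, 0],
    [0, 0, 0],
    [0, 0, 0],
    [0, 0, 0],
    [0, 0, 0],
    [0, 0, 0],
    [0, 0, 0],
    [0, 0, 0],
    [0, 0, 0],
  ],
  rot=[
    [0, 0, 0],
    [0, 0, 0],
    [0, 0, 0],
    [0, 0, 0],
    [0, 0, 0],
    [0, 0, 0],
    [0, 0, 0],
    [0, 0, 0],
    [0, 0, 0],
  ],
  gripper=[1, 0.8, 0.7, 0.6, 0.5, 0.4, 0.3, 0.3, 0.3],
  squeeze=20,
)

```text
clock: 29.1
position: [0.5686, 0.12, 0.1427]
eef_rot: [[0.044, 0.999, 0.0], [0.999, -0.044, -0.0], [-0.0, 0.0, -1.0]]
ft_force: [-0.3, 1.2, -0.8]
grip_width: 0.0301
```

```bash
python3 fz.py; python3 - <<'E'
from h import *
s=st(); f=grab('wrist','w24'); grab('scene','s24')
T=(cloud(f)-s['position'])@s['eef_rot']*1000
for v in (80,150,200,240): print(v,[(u,T[v,u].round(0).astype(int).tolist()) for u in range(240,330,6) if T[v,u,2]<-45 ][:16])
E
```

```text
f [[-0.29, 1.2, -0.8], [0.65, 0.31, -0.42], [-0.43, 0.48, 0.44], [0.09, 0.52, 0.01]] mean [ 0.    0.63 -0.19] t [0.033 0.006 0.037]
29.3 pos [0.5686 0.12   0.1428] f [-0.27 -0.52  0.55] t [0.04 0.   0.05] w 0.0298 q [ 0.082  0.428 -0.088  1.054 -0.     1.697]
29.3 pos [0.5686 0.12   0.1428] f [-0.27 -0.52  0.55] t [0.04 0.   0.05] w 0.0298 q [ 0.082  0.428 -0.088  1.054 -0.     1.697]
80 [(270, [91, -3, -66]), (276, [91, -1, -66]), (282, [91, 1, -67]), (288, [91, 3, -66])]
150 [(270, [67, -3, -66]), (276, [67, -1, -67]), (282, [67, 1, -66]), (288, [67, 4, -66])]
200 [(270, [47, -3, -65]), (276, [48, -1, -67]), (282, [48, 2, -67]), (288, [47, 4, -65])]
240 [(246, [31, -13, -66]), (252, [30, -11, -66]), (258, [30, -8, -64]), (264, [28, -6, -61]), (270, [30, -3, -65]), (276, [31, -1, -66]), (282, [31, 2, -67]), (288, [30, 4, -66]), (294, [27, 7, -57]), (300, [27, 10, -59]), (306, [28, 12, -59]), (312, [27, 15, -59]), (318, [27, 17, -58]), (324, [28, 20, -60])]
```

View pics/w24.png

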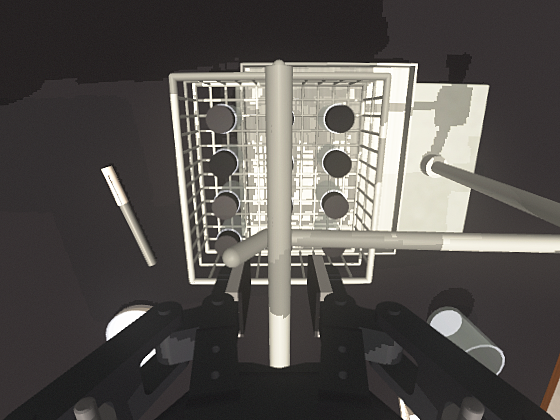

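Call:
jog_arm(
  linear=[
    [0, 0, -0.004],
    [0, 0, -0.008],
    [0, 0, -0.012],
    [0, 0, -0.02],
    [0, 0, -0.025],
    [0, 0, -0.025],
    [0, 0, -0.025],
    [0, 0, -0.025],
    [0, 0, -0.015],
    [0, 0, 0],
    [0, 0, 0],
    [0, 0, 0],
  ],
  rot=[
    [0, 0, 0],
    [0, 0, 0],
    [0, 0, 0],
    [0, 0, 0],
    [0, 0, 0],
    [0, 0, 0],
    [0, 0, 0],
    [0, 0, 0],
    [0, 0, 0],
    [0, 0, 0],
    [0, 0, 0],
    [0, 0, 0],
  ],
  gripper=[0.3, 0.3, 0.3, 0.3, 0.3, 0.3, 0.3, 0.3, 0.3, 0.3, 0.3, 0.3],
)

```text
clock: 30.6
position: [0.5681, 0.1199, 0.3009]
eef_rot: [[0.044, 0.999, -0.001], [0.999, -0.044, -0.0], [-0.0, -0.001, -1.0]]
ft_force: [0.2, -0.5, -0.5]
grip_width: 0.0298
```

```bash
python3 fz.py; python3 - <<'E'
from h import *
s=st(); f=grab('wrist','w25'); g=grab('scene','s25'); C=cloud(f)
T=(C-s['position'])@s['eef_rot']*1000
i=g['img'][:,:,::-1]; a=cv2.resize(i[130:280,230:390],None,fx=4.5,fy=4,interpolation=cv2.INTER_CUBIC); cv2.imwrite('pics/s25c.png',a)
k=(C[...,2]>.2)&(C[...,2]<.216)&(abs(C[...,0]-.57)<.009)&(C[...,1]>.05)
c=C[k]; print('bar',len(c),c.min(0),c.max(0),np.median(c,0))
for lo,hi in ((.075,.1),(.1,.13),(.16,.18),(.19,.215)):
    m=c[(c[:,1]>lo)&(c[:,1]<hi)]; print(lo,len(m),m.mean(0) if len(m) else '')
k=(C[...,2]>.095)&(C[...,2]<.125)&(abs(C[...,0]-.57)<.1)&(abs(C[...,1]-.147)<.1); c=C[k]
A=np.c_[c[:,:2],np.ones(len(c))]; print('rim',c.min(0),c.max(0))
E
```

```text
f [[0.21, -0.48, -0.52], [-0.35, 0.12, 0.11], [0.14, 0.2, 0.39], [-0.45, 0.35, 0.26]] mean [-0.11  0.05  0.06] t [-0.003  0.022 -0.005]
30.8 pos [0.5683 0.1199 0.3011] f [-0.61  0.26  0.25] t [-0.    0.   -0.02] w 0.0296 q [ 0.082  0.375  0.245  1.442 -0.     1.698]
30.8 pos [0.5683 0.1199 0.3011] f [-0.61  0.26  0.25] t [-0.    0.   -0.02] w 0.0296 q [ 0.082  0.375  0.245  1.442 -0.     1.698]
bar 1673 [0.56157789 0.07909983 0.20000358] [0.57839878 0.21772631 0.21207426] [0.57031917 0.15329727 0.20907164]
0.075 185 [0.56799931 0.09031484 0.20959142]
0.1 320 [0.56882331 0.11536087 0.20934697]
0.16 251 [0.57096023 0.17015225 0.20885828]
0.19 335 [0.5723293  0.20283193 0.20846934]
rim [0.49591043 0.06763963 0.09500233] [0.6466708  0.22663925 0.12421908]
```

View pics/w25.png

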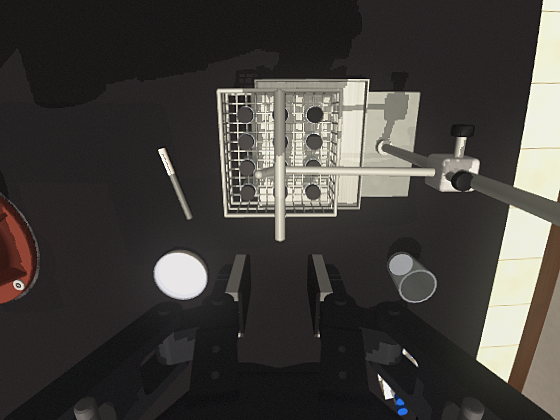

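View pics/s25c.png

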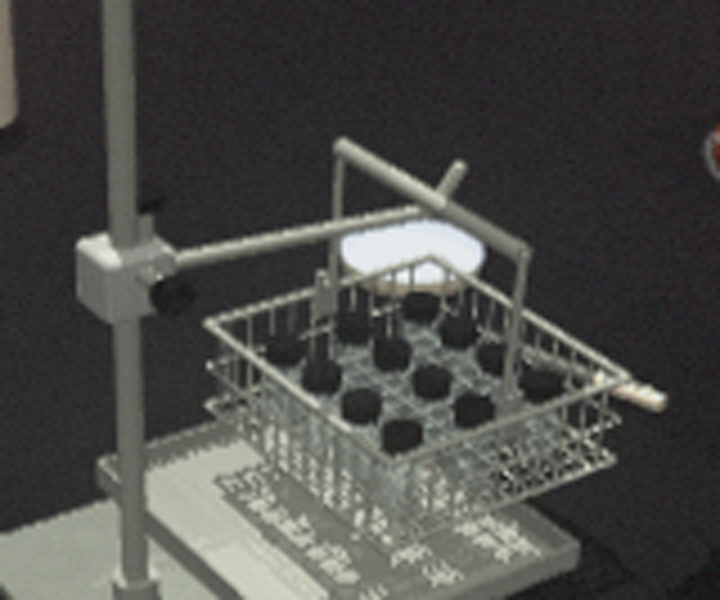

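```bash
python3 - <<'E'
from h import *
f=load('s25')['img'].astype(int); g=grab('scene','s26')['img'].astype(int)
print('diff basket region',abs(f-g)[130:280,270:380].mean(), 'static', abs(f-g)[300:400,300:400].mean())
print(arm.hand_in())
E
```

```text
diff basket region 2.510060606060606 static 3.326433333333333
the job is handed in; nothing more can be done
None
```

The basket is hanging on the drain stand's hook and the job is handed in; the robot gave no verdict. The clock read about 31 s of the 72 s allowed.

**What I did:**
- I swung the bail to about 1.5 rad with a fingertip under the bar, then gripped the bar 28 mm off its middle and lifted the basket.
- I threaded the bail over the hook and lowered in steps of 1 mm or less. It made first contact with the bar about 0.205 m up.
- I drew the bar into the bend until it met the upturned end with about 2 N of sideways force. I opened the fingers only once the hook carried the full weight of about 3.7 N.

**Last checks:**
- **Position:** the bar's middle is at about (0.570, 0.148) m, within 1 mm of the hook line across. It is within about 2 mm of the bend along the hook, judged from the camera estimate of the stand. The bar's centre is about 0.204 m up.
- **Level and still:** the basket looks level. Two pictures taken moments apart differ only by image noise.
- **Robot clear:** the arm is well above the basket and the wrist force reads about zero.
- **Other items:** nothing else looked disturbed in the pictures. I did not measure the bystanders' positions.

**What failed or disagreed:**
- **Fingertip offset:** the wrist and scene cameras both show the fingertips about 42 mm short of the reported tool point. My first attempt to get under the bar missed for this reason, passing above it with no contact felt. I used the measured offset from then on.
- **Joint limit:** joint 3 reached its -1.3 rad limit once during the tilted approach. The arm stopped short there, and I worked forward from that position.
- **Grip reading:** the gripper read 7.5 mm while holding the 10 mm bar, but the grip held throughout.

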